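# Press the matching end cap onto a filter cartridge in a ratchet clamp

### The arm

A 7-joint arm with a two-finger parallel gripper is mounted at the origin on the work surface; the furniture and walls round the work are solid. World frame = base frame: x ahead of the robot, y to its left, z up, the work surface at z = 0. Lengths are in m, angles in rad, forces in N, time in s.
With the tool pointing down it reaches from about 0.4 to 0.85 m from the base axis. Payload 10.4 kg.
Tool frame: the origin (TCP) lies between the finger pads; the fingertips stand 19 mm ahead of it and the grasp point (between the pads) is the TCP; x points along the fingers, y is the direction in which the jaws open and shut, and the axes are right-handed (so a half turn about x gives the same grasp; the last joint's range is limited). The gripper opens to 87 mm and grips with 3 to 60 N. Pads are 19 mm wide; open, the fingers measure 117 mm over their backs; the gripper's body (75 mm by 190 mm) begins 51 mm behind the grasp point.
Start: joints at [-1.13, 0.332, -0.065, 1.46, 0.022, 1.35, -0.088], TCP at [0.28, 0.559, 0.217] pointing down, gripper open.
Joint ranges: [-2.6, 2.6], [-0.5, 2.12], [-1.47, 1.34], [0.16, 2.42], [-1.27, 4.41], [0.06, 2.06], [-2.6, 2.6]. Speed limits (rad/s): [2.22, 2.22, 2.79, 2.79, 3.14, 3.14, 3.14].

### API

Orientations are given as a unit quaternion [x, y, z, w].
In Python, from bench import r gives the robot as it stands.
- The arm moves only by the tool drive_tool, never from a script. Its argument "motion" is a list of rows, each a list of 4 numbers: the shift along the tool's x, y, z in cm, then the turn about the tool's x in units of 5 degrees (1.0 is 5 degrees). In form: [[tx, ty, tz, twist], ...]. A call has 1 to 20 rows; each row is the pose to reach, as a shift and turn from the pose commanded when the call began, along the tool's axes at that moment; what a row does not reach only later rows make up. A row lasts 1/12 s, in which the tool goes at most 41.7 mm and 7.16 degrees, less where a joint would pass 70% of its speed; a pose out of reach is approached as far as the arm can. A call with a gripper value outside its range is refused whole. "grip" is the closure in counts, from 0 (fully open) to 255 (shut), set as the call begins (left out, the last holds). The fingers move at their own pace and stop on an object; "force" is the grip in N (left out, the last holds). Time passes only in rows, so rows that repeat a pose let the fingers close. It gives the time, the measured TCP pose, the force and the opening at its end, in the units of the state.
- r.read_state(): the state, without advancing time (a new reading comes with each control period).
- r.camera(name): name is "scene" or "side" or "wrist"; returns the picture (420x560x3 uint8, red, green, blue); there is no depth.
- r.calibration(name): a dict with "fx", "fy", "cx", "cy" (pixels), "xyz" and "orientation" of the camera in the world. Camera axes: x right, y up, looking along -z (the intrinsics and any distortion apply to the point x, -y, -z); pixel columns grow to the right and rows downward; lengths in m; the calibration is good to about 2 mm. The wrist camera is an equidistant fisheye: a pixel r from the principal point sees the ray r / f radians off the axis. A picture is of the moment at which its call begins: read the wrist's pose just before it. calibration takes no time and is no camera call; for the wrist camera it gives the pose at the moment of the call.
- r.close_job(): hands the job in, once; it reports no verdict.
The state is a dict: "time": time; "joint_positions": joint angles; "joint_vel": joint speeds; "joint_torque": joint torques, N m; "ee_pos": TCP position; "eef_rot": TCP orientation; "ft_force": force on the tool from outside, world axes, zero at the start; "torque": the same for the moment, N m; "width": finger opening in m.
Only numpy, scipy, OpenCV 4.12 (cv2) and the standard library are available. Lean on these libraries where they do the work, as an engineer would, in place of code of your own. Each camera call takes 0.05 s, during which the arm holds its last target.

### The job

The square filter cartridge lying in the bench ratchet clamp needs its end cap. Take the cap of the matching size, stand it in the clamp's channel between the moving jaw and the cartridge's neck with its open end towards the neck, let go of it, and pump the clamp's trigger until the jaw has pushed the cap fully home against the cartridge's shoulder. Then hold the release tab down until the jaw has sprung all the way back, leave the capped cartridge lying in the clamp, and do not shift the things lying round the clamp.

Things in the scene. Friction and masses are not known exactly. Their poses are not given: they have to be found in the camera images.
- clamp: Ratchet clamp fixed to the bench, plate 288 x 90 mm. Origin on the bench under its centre line; x points along the channel from the ratchet head (x -120 to -18 mm, 108 mm high) to the fixed jaw (face at x 140 mm), z up. Channel floor 24 mm above the bench, open above. Bevelled rails 12 mm high beside it: 61 mm apart at the cap's place (x 2 to 71 mm), 58 mm at the cartridge.
- channel (a point): Where the cap is to stand: point on the channel floor, 23 mm from the clamp's origin along its x. The face of the retracted moving jaw is 27 mm behind it, the tip of the cartridge's neck 23 to 27 mm ahead. Axes as the clamp's.
- jaw (a joint): Moving jaw (grey block 48 mm wide, 46 mm high, rubber pad, on a flat toothed bar): travel in m towards the fixed jaw, 0 = fully back. A 3 to 5 N spring draws it back; a pawl on 5 mm teeth holds it, so after a stroke it falls back up to 5 mm to the last tooth passed. Pressing the cap home it stands at about 0.044.
- trigger (a joint): Trigger (palm lever) angle in rad: 0 = up, at rest; 0.60 = fully down, at its stop. Hinged on the head 95 mm above the bench, it slopes up to the rear (clamp's -x); a spring lifts it. The first 0.15 rad only engages the pawl; a full stroke moves the jaw two teeth, 10 mm. Needs 4 to 6 N at the pad, up to 11 N to push the seal ring in; with the cap home it stops hard part-way, so 15 N is plenty.
- trigger_pad (a point): Middle of the top of the trigger's ribbed palm pad (52 mm long, 28 mm wide): at rest 146 mm above the bench, 118 mm behind the clamp's origin (its -x), on the centre line. Press straight down: a full stroke takes it down 50 mm (and 8 mm to the rear); let it up the whole way before the next.
- release (a joint): Release tab on the holding pawl's shaft, angle in rad: about 0 at rest (it jumps up to 0.15 as teeth pass), 0.30 = fully down, at its stop. Above about 0.2 the pawl is off the teeth and the jaw springs back within half a second, but only while the trigger is up. If let go early, the pawl catches the jaw part-way.
- release_pad (a point): Middle of the top of the release tab, a ribbed steel plate 30 x 36 mm beside the head: 150 mm behind the clamp's origin (its -x), 48 mm to its -y side, 96 mm above the bench. Press straight down: it goes down 12 mm (and 8 mm to the rear) and takes 4 to 10 N. Keep the hand's body off the trigger beside it, 155 mm high.
- cartridge: White square cartridge, 56 mm across, body 70 mm long, 0.35 kg, loose in the channel, neck towards the moving jaw, rear end within 4 mm of the fixed jaw. Origin: middle of its underside at the shoulder; x points from the shoulder to the rear, z up. Neck 48 mm square, 20 mm long, tip tapered to 40 mm, black seal ring 10 mm from the shoulder.
- cap: Matching grey end cap, 56 x 56 mm across, 30 mm deep, 0.07 kg, lying on one of its four equal sides, so its opening looks sideways. Origin: middle of the side it lies on; x points out of the open end, z up. Walls 3 mm, socket 50 x 50 mm, 22 mm deep. Grasp it across its 56 mm width (its y) from above. Home, its rim meets the shoulder and its origin is at x = -15 mm of the cartridge.
- cap_mouth (a point): Centre of the open end of the matching cap.
- small_cap: The other end cap of the same make, for the smaller cartridge: 44 x 44 mm across, 30 mm deep. Does not fit; leave it. Origin and axes as for the matching cap.
- small_cartridge: The smaller cartridge, 44 x 44 mm across, 98 mm long with its neck, lying on the bench; leave it.
- petri_dish: Lidded dish 62 mm across, 12 mm high; leave it.
- tweezers: Steel tweezers 134 mm long, lying beside the printer; leave them.
- timer: White timer 64 mm wide, 60 mm high, standing near the wall; leave it.
Mind the look-alikes: they are no part of the job. What is shaped like the cap but yellow is not meant.

How it is judged:
On the way, in this order (a step that is already met when the one before it is completed fails the run):
1. the matching cap stands on the channel floor between jaw and neck, in line with the channel, and is let go (x of cap in the frame of channel between -0.02 and 0.024 m and y of cap in the frame of channel between -0.006 and 0.006 m and z of cap in the frame of channel between -0.003 and 0.004 m and angle between the x axis of cap and the x axis of clamp, either way round below 0.15 rad and contact force between the fingers and cap below 0.1 N), for 0.2 s.
2. the jaw, driven by the trigger, has pressed the cap home on the cartridge (x of cap in the frame of cartridge between -0.017 and -0.013 m and angle between the x axis of cap and the x axis of cartridge, either way round below 0.06 rad and y of cap in the frame of cartridge between -0.003 and 0.003 m and z of cap in the frame of cartridge between -0.003 and 0.003 m and value of joint jaw above 0.035 m and value of joint trigger above 0.06 rad), for 0.05 s.
At the end, for the whole second after the job is handed in: The matching cap is home on the cartridge (rim within 2 mm of the shoulder, in line within 0.06 rad, centred within 3 mm), the capped cartridge lies at rest on the channel floor of the clamp between the rails, the moving jaw is fully back (within 4 mm), trigger up and release tab let go (x of cap in the frame of cartridge between -0.017 and -0.013 m and angle between the x axis of cap and the x axis of cartridge, either way round below 0.06 rad and y of cap in the frame of cartridge between -0.003 and 0.003 m and z of cap in the frame of cartridge between -0.003 and 0.003 m and value of joint jaw below 0.004 m and value of joint trigger below 0.05 rad and value of joint release below 0.15 rad and x of cartridge in the frame of clamp between 0.055 and 0.08 m and y of cartridge in the frame of clamp between -0.006 and 0.006 m and z of cartridge in the frame of clamp between 0.02 and 0.03 m and linear speed of each of cap, cartridge below 0.02 m/s); the robot touches nothing.
It fails at once if another thing on the bench (small cap, small cartridge, dish, tweezers, timer) is shifted by more than 30 mm (distance of any of small_cap, small_cartridge, petri_dish, tweezers, timer from where it was at the start of the episode above 0.03 m).
It also fails if it takes over 72 s, if anything falls off the work surface, if the arm or the gripper's body presses on something with over 40 N, if the wrist force passes 120 N, or if a joint passes its speed limit or range.

## Working session

There is one attempt and no reset: what is moved stays moved. The work goes in short steps, Python scripts to look and compute and a tool call to move; the robot and the scene stay as the last step left them, time stands still between calls to the robot, and variables do not carry over. Pictures are saved under pics/ and viewed, and the job is handed in when it is done.

Besides the shell and the picture viewer there is one more tool, called by a JSON object that holds its "op" and its "data", one argument or row to a line. drive_tool: Moves the arm, as the interface text tells. Its arguments: {"type":"object","properties":{"motion":{"type":"array","items":{"type":"array","items":{"type":"number"}}},"grip":{"type":"number"},"force":{"type":"number"}},"required":["motion"]}

```bash
ls; mkdir -p pics; python3 - <<'E'
from bench import r
import cv2
s=r.read_state()
for k,v in s.items(): print(k,v)
for n in ["scene","side","wrist"]:
    print(n,r.calibration(n))
    im=r.camera(n); cv2.imwrite(f"pics/{n}0.png",im[:,:,::-1])
E
```

```text
pics
time 0.0
joint_positions [-1.12959473  0.33291398 -0.06467514  1.46094436  0.02158807  1.34988449
 -0.08850688]
joint_vel [ 2.50381447e-04  7.77966852e-04 -1.43625686e-04 -4.54616721e-04
  4.59690031e-04 -8.91046211e-05 -1.05294930e-04]
joint_torque [-1.29333134e-04 -6.23260117e+01  2.47203629e-02 -3.89897239e+01
 -6.12822105e-02  3.98488354e-02  1.75190876e-04]
ee_pos [0.27943332 0.55861364 0.21582612]
eef_rot [ 0.1620115   0.68827389 -0.16302231  0.68808071]
ft_force [-0.95777203  0.26928847  0.91840598]
torque [ 0.01326564 -0.00032054 -0.01029318]
width 0.08702669528872628
scene {'fx': 505.245117425171, 'fy': 505.245117425171, 'cx': 277.73814383102274, 'cy': 214.9050846155538, 'xyz': array([ 0.99034347, -0.15601322,  0.82397344]), 'orientation': array([0.20832035, 0.27456112, 0.75078623, 0.56350587])}
side {'fx': 457.5166955821633, 'fy': 457.5166955821633, 'cx': 273.44685405884866, 'cy': 206.5451208842113, 'xyz': array([0.3532054 , 0.33897557, 0.63432094]), 'orientation': array([-0.01434326,  0.43833499,  0.89727277, -0.05057939])}
wrist {'fx': 325.19226210127806, 'fy': 325.19226210127806, 'cx': 283.7565490869982, 'cy': 208.26784224836464, 'xyz': array([0.21481289, 0.59130564, 0.38445992]), 'orientation': array([-0.117531  , -0.07234116,  0.52073626,  0.84248856])}
```

View pics/scene0.png

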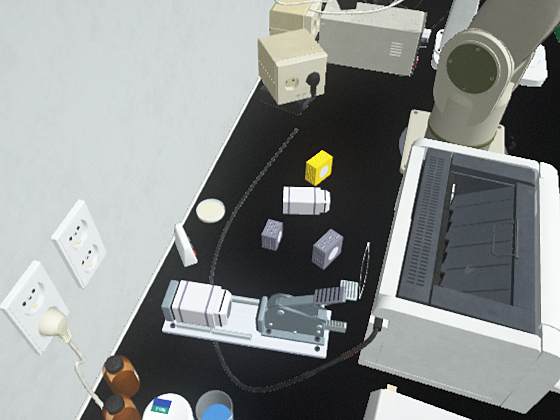

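View pics/side0.png

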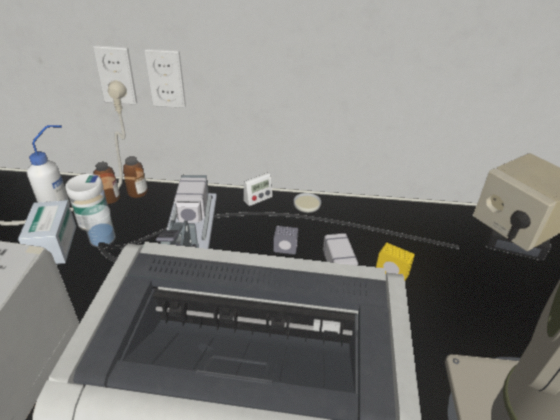

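View pics/wrist0.png

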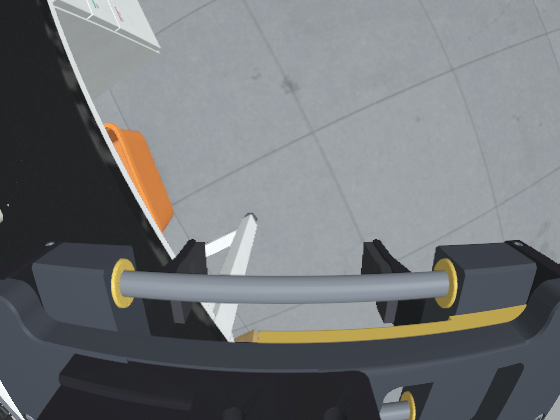

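```bash
cat > h.py <<'E'
import numpy as np, cv2
from scipy.spatial.transform import Rotation as R
from bench import r
def cam(n):
    c=r.calibration(n); c['R']=R.from_quat(c['orientation']).as_matrix(); c['n']=n; return c
def proj(c,P):
    P=np.atleast_2d(P); q=(P-c['xyz'])@c['R']; q=q*[1,-1,-1]
    if c['n']=='wrist':
        rr=np.hypot(q[:,0],q[:,1]); th=np.arctan2(rr,q[:,2]); k=th/np.maximum(rr,1e-9)
        u=c['cx']+c['fx']*k*q[:,0]; v=c['cy']+c['fy']*k*q[:,1]
    else:
        u=c['cx']+c['fx']*q[:,0]/q[:,2]; v=c['cy']+c['fy']*q[:,1]/q[:,2]
    return np.c_[u,v]
def ray(c,u,v):
    x=(u-c['cx'])/c['fx']; y=(v-c['cy'])/c['fy']
    if c['n']=='wrist':
        th=np.hypot(x,y); k=np.sin(th)/max(th,1e-9); d=np.array([x*k,y*k,np.cos(th)])
    else: d=np.array([x,y,1.])
    d=c['R']@(d*[1,-1,-1]); return d/np.linalg.norm(d)
def onz(c,u,v,z):
    d=ray(c,u,v); return c['xyz']+d*(z-c['xyz'][2])/d[2]
def tri(obs):
    A=0;b=0
    for c,u,v in obs:
        d=ray(c,u,v);M=np.eye(3)-np.outer(d,d);A=A+M;b=b+M@c['xyz']
    return np.linalg.solve(A,b)
def snap(n,f,crop=None,scale=1):
    c=cam(n); im=r.camera(n)[:,:,::-1]; cv2.imwrite('pics/raw_'+f,im)
    if crop: x0,y0,x1,y1=crop; im=im[y0:y1,x0:x1]
    if scale!=1: im=cv2.resize(im,None,fx=scale,fy=scale,interpolation=cv2.INTER_CUBIC)
    cv2.imwrite('pics/'+f,im); return c
E
python3 - <<'E'
from h import *
c=cam('scene')
for nm,u,v,z in [('bigcap',327,250,.03),('smallcap',272,235,.02),('yellow',318,168,.03),('head',290,310,.06),('fixedjaw',172,300,.06),('trigpad',328,294,.146),('dish',210,210,.01),('printercorner',377,350,0),('relpad',337,326,.096),('yel',350,290,.1)]:
    print(nm,onz(c,u,v,z).round(3))
im=cv2.imread('pics/scene0.png')
cv2.imwrite('pics/s0a.png',cv2.resize(im[220:370,150:390],None,fx=3.3,fy=3.3,interpolation=cv2.INTER_CUBIC))
cv2.imwrite('pics/s0b.png',cv2.resize(im[130:280,180:380],None,fx=4,fy=4,interpolation=cv2.INTER_CUBIC))
im=cv2.imread('pics/side0.png')
cv2.imwrite('pics/d0a.png',cv2.resize(im[160:290,150:430],None,fx=2.8,fy=2.8,interpolation=cv2.INTER_CUBIC))
E
```

```text
bigcap [ 0.402 -0.224  0.03 ]
smallcap [ 0.389 -0.339  0.02 ]
yellow [ 0.185 -0.293  0.03 ]
head [ 0.566 -0.254  0.06 ]
fixedjaw [ 0.604 -0.456  0.06 ]
trigpad [ 0.57  -0.194  0.146]
dish [ 0.353 -0.488  0.01 ]
printercorner [ 0.566 -0.096  0.   ]
relpad [ 0.593 -0.17   0.096]
yel [ 0.524 -0.163  0.1  ]
```

View pics/s0a.png

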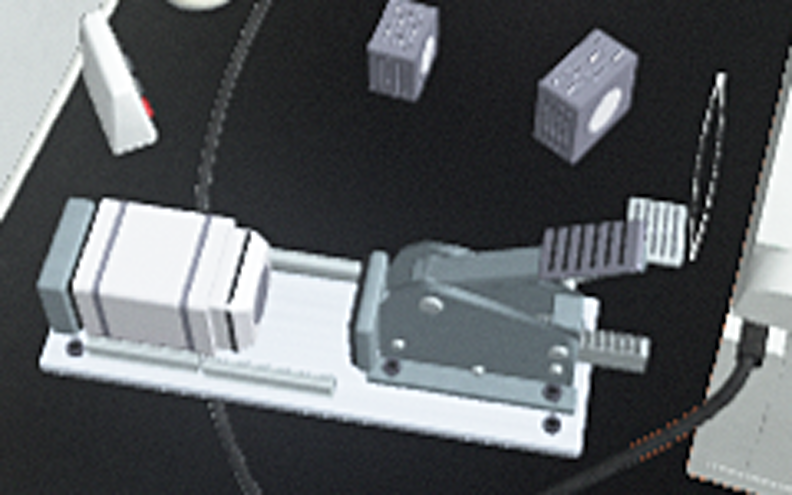

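View pics/s0b.png

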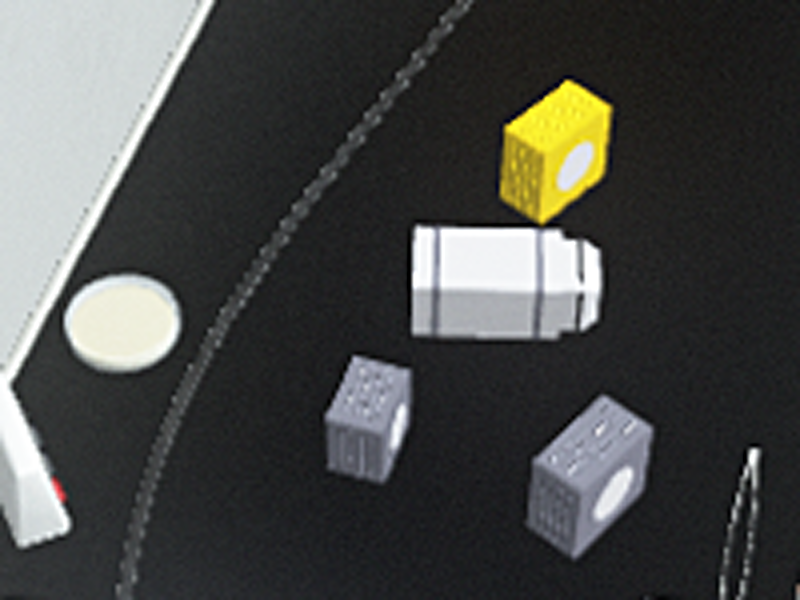

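View pics/d0a.png

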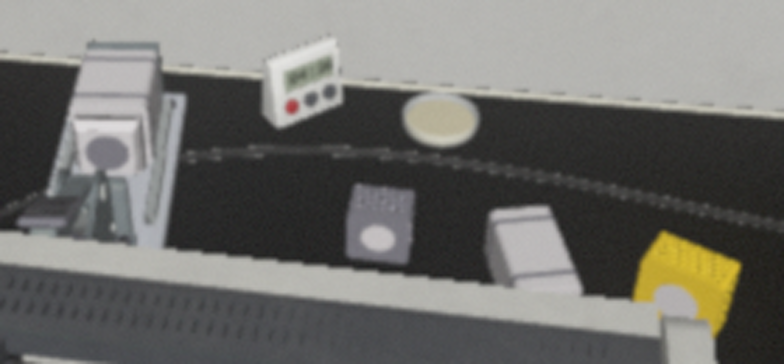

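```bash
python3 - <<'E'
from h import *
c=cam('scene');d=cam('side')
print('printer -x -y corner',tri([(c,420,145),(d,398,270)]).round(3))
print('printer +x -y corner',tri([(c,375,318),(d,128,252)]).round(3), onz(c,362,360,0))
P=tri([(c,375,318),(d,128,252)]);print(proj(c,P),proj(d,P))
print('small cap in side?',proj(d,[[0.402,-0.224,.03],[0.389,-.339,.02],[0.353,-.488,.01]]).round())
def shelf(n):pass
print(onz(c,530,350,0.2),onz(c,425,200,.25))
s=r.read_state(); print(R.from_quat(s['eef_rot']).as_matrix().round(3), s['time'])
E
```

```text
printer -x -y corner [ 0.229 -0.099  0.194]
printer +x -y corner [ 0.605 -0.119  0.17 ] [ 0.59171421 -0.11758399  0.        ]
[[374.7222409  317.53938502]] [[127.58197482 252.3456777 ]]
small cap in side? [[273. 279.]
 [285. 240.]
 [306. 201.]]
[0.6124922  0.08411741 0.2       ] [ 0.42987877 -0.08167098  0.25      ]
[[-0.     0.447  0.894]
 [-0.001  0.894 -0.447]
 [-1.    -0.001  0.   ]] 0.15
```

```bash
python3 - <<'E'
from h import *
s=r.read_state(); T=R.from_quat(s['eef_rot']).as_matrix(); c=cam('wrist')
print('campos in tool',T.T@(c['xyz']-s['ee_pos']),'cam axes in tool\n',(T.T@c['R']).round(3))
p=s['ee_pos']
for w in [[.279,.559,.42],[.50,.40,.45],[.58,.10,.45],[.55,-.12,.42],[.47,-.20,.40]]:
    print(w,(T.T@(np.array(w)-p)*100).round(1))
E
```

```text
campos in tool [-1.68511768e-01  6.88056395e-05 -7.23636038e-02] cam axes in tool
 [[-0.001  0.273 -0.962]
 [ 1.     0.    -0.001]
 [-0.    -0.962 -0.273]]
[0.279, 0.559, 0.42] [-20.4  -0.   -0.1]
[0.5, 0.4, 0.45] [-23.4  -4.4  26.8]
[0.58, 0.1, 0.45] [-23.4 -27.6  47.4]
[0.55, -0.12, 0.42] [-20.3 -48.6  54.6]
[0.47, -0.2, 0.4] [-18.3 -59.4  51. ]
```

{"op": "drive_tool", "data": {
  "motion": [
    [-4,0,0,0],
    [-8,0,0,0],
    [-12,0,0,0],
    [-16,0,0,0],
    [-20,0,0,0],
    [-20.5,-0.6,3.8,0.5],
    [-21,-1.2,7.6,1],
    [-21.5,-1.9,11.4,1.5],
    [-22,-2.5,15.2,2],
    [-22.5,-3.1,19,2.6],
    [-23,-3.7,22.8,3.2],
    [-23.4,-4.4,26.8,4],
    [-23.4,-7.3,29.4,5],
    [-23.4,-10.2,32,5.8],
    [-23.4,-13.1,34.6,6.6],
    [-23.4,-16,37.2,7.4],
    [-23.4,-18.9,39.8,8.2],
    [-23.4,-21.8,42.4,9],
    [-23.4,-24.7,45,9.8],
    [-23.4,-27.6,47.4,10.6]
  ]
}}

```text
time: 1.82
ee_pos: [0.5802, 0.098, 0.4505]
eef_rot: [0.453, 0.543, -0.454, 0.542]
ft_force: [0.3, 0.4, -0.1]
width: 0.0871
```

{"op": "drive_tool", "data": {
  "motion": [
    [0.3,-1,3.4,0.3],
    [0.6,-2,6.8,0.6],
    [1,-3,10.2,0.9],
    [1.3,-4,13.6,1.2],
    [1.6,-5,17,1.5],
    [2,-6,20.4,1.8],
    [2,-7.4,23.9,2.1],
    [2,-7.4,23.9,2.1],
    [2,-7.4,23.9,2.1]
  ]
}}

```text
time: 2.57
ee_pos: [0.5497, -0.1508, 0.4307]
eef_rot: [-0.501, -0.498, 0.502, -0.499]
ft_force: [-0.1, 1.0, 0.3]
width: 0.0869
```

```bash
python3 - <<'E'
from h import *
s=r.read_state();print(s['ee_pos'],R.from_quat(s['eef_rot']).as_matrix().round(3))
c=snap('wrist','w1.png')
np.save('w1.npy',c,allow_pickle=True)
E
```

```text
[ 0.54968977 -0.15080345  0.43070693] [[-0.     1.    -0.006]
 [-0.    -0.006 -1.   ]
 [-1.    -0.     0.   ]]
```

View pics/w1.png

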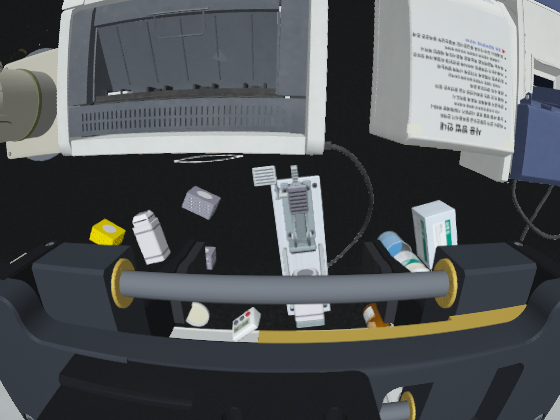

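{"op": "drive_tool", "data": {
  "motion": [
    [1.5,-1,3.5,0],
    [3,-2,7,0],
    [4.5,-3,10.5,0],
    [6.5,-4,14,0],
    [8.5,-5,17.5,0],
    [10,-6,21,0],
    [10,-6,21,0],
    [10,-6,21,0]
  ]
}}

```text
time: 3.28
ee_pos: [0.4897, -0.3586, 0.3293]
eef_rot: [-0.5, -0.5, 0.501, -0.499]
ft_force: [0.3, 0.3, 0.0]
width: 0.0869
```

```bash
python3 - <<'E'
from h import *
s=r.read_state();print(s['ee_pos'])
c=snap('wrist','w2.png')
np.save('w2.npy',c,allow_pickle=True)
im=cv2.imread('pics/raw_w2.png')
cv2.imwrite('pics/w2b.png',cv2.resize(im[0:260,100:440],None,fx=2.3,fy=2.3,interpolation=cv2.INTER_CUBIC))
E
```

```text
[ 0.4896997  -0.35863339  0.32929971]
```

View pics/w2b.png

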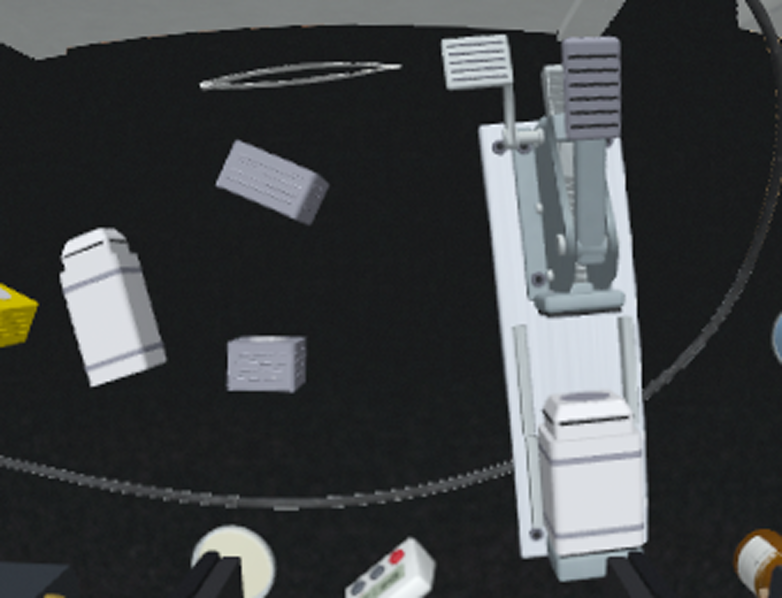

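```bash
python3 - <<'E'
import cv2
im=cv2.imread('pics/raw_w2.png')
def z(im,x0,y0,x1,y1,f,n): cv2.imwrite('pics/'+n,cv2.resize(im[y0:y1,x0:x1],None,fx=f,fy=f,interpolation=cv2.INTER_CUBIC))
z(im,185,50,255,110,10,'z1.png')
z(im,300,0,400,75,8,'z2.png')
z(im,300,120,400,265,4,'z3.png')
im=cv2.imread('pics/scene0.png')
z(im,305,220,350,275,10,'z4.png')
E
```

```text
(no output)
```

View pics/z1.png

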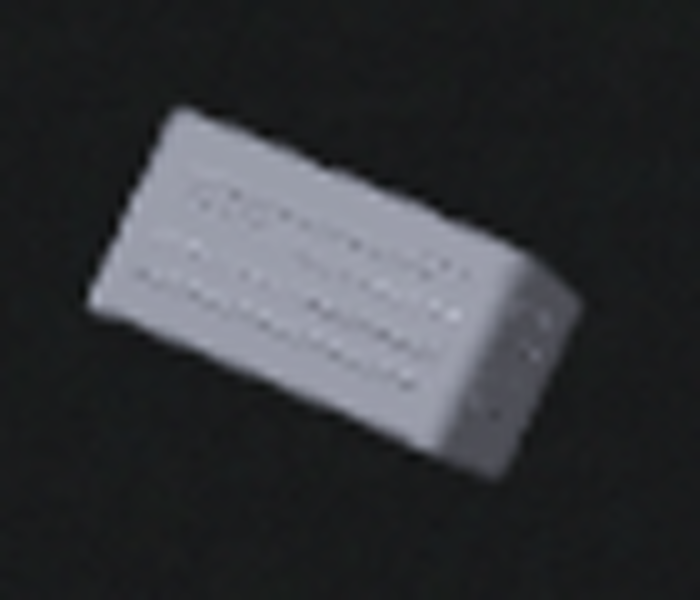

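View pics/z4.png

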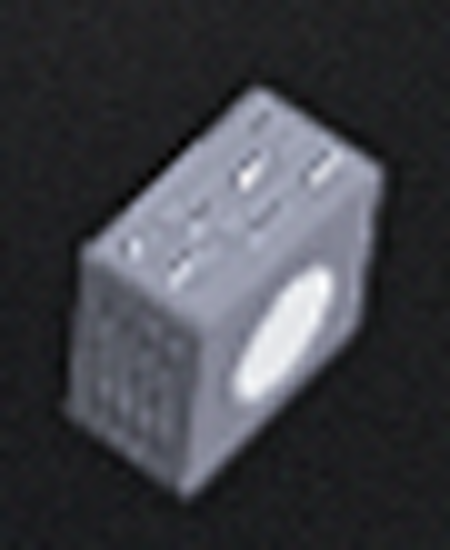

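View pics/z2.png

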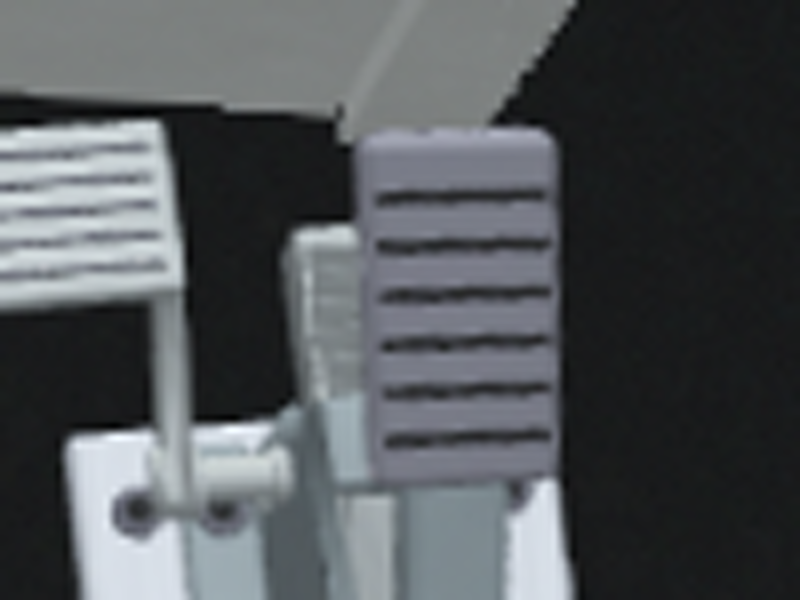

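View pics/z3.png

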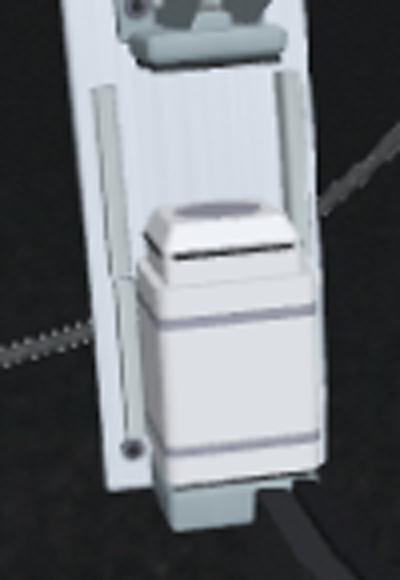

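```bash
cat > fit.py <<'E'
from h import *
from scipy.optimize import least_squares
def fit(obs,x0,z=None):
    # obs: list of (cam, (u,v), local pt); params x,y,yaw,(z)
    def res(p,full=False):
        M=R.from_euler('z',p[2]).as_matrix(); out=[]
        for c,uv,l in obs:
            out.append(proj(c,M@np.array(l)+[p[0],p[1],p[3] if z is None else z])[0]-uv)
        return np.array(out) if full else np.ravel(out)
    s=least_squares(res,x0 if z is None else x0[:3],loss='soft_l1',f_scale=2)
    return s.x,res(s.x,True)
E
python3 - <<'E'
from fit import *
w=np.load('w2.npy',allow_pickle=True).item(); c=cam('scene')
h=.056
A,B,C,D=[(-.015,-.028),(-.015,.028),(.015,.028),(.015,-.028)]
t=lambda p,z:(p[0],p[1],z)
ow=[(w,(203,60.5),t(A,h)),(w,(237.5,75.5),t(B,h)),(w,(228.5,95),t(C,h)),(w,(194,80.5),t(D,h)),(w,(243,80.5),t(B,0)),(w,(235,97.8),t(C,0))]
os=[(c,(331,229),t(D,h)),(c,(343,237.5),t(A,h)),(c,(325.5,253),t(B,h)),(c,(313.5,245),t(C,h)),(c,(341,253),t(A,0)),(c,(323.5,269.5),t(B,0)),(c,(312,261.5),t(C,0))]
for o in (ow,os,ow+os):
    for z in (None,0):
        p,e=fit(o,[.4,-.22,-2,0],z); print(p.round(4),np.degrees(p[2]).round(1),'rms',np.sqrt((e**2).mean()).round(2))
print(e.round(1))
print('heights tri', [tri([(w,*a),(c,*b)]).round(4) for a,b in [((203,60.5),(343,237.5)),((237.5,75.5),(325.5,253)),((228.5,95),(313.5,245)),((194,80.5),(331,229))]])
cw=[(w,(358,39),(-.118,0,.146)),(w,(307.8,27),(-.150,-.048,.096))]
cs=[(c,(162.1,332.1),(.144,.045,0)),(c,(325.8,358.8),(-.144,.045,0)),(c,(329.7,295.2),(-.118,0,.146)),(c,(349.1,289.7),(-.150,-.048,.096))]
for o in (cw,cs,cw+cs):
  for z in (None,0):
    if o is cw and z is None: continue
    p,e=fit(o,[.56,-.3,-1.5,0],z); print('clamp',p.round(4),np.degrees(p[2]).round(1),'rms',np.sqrt((e**2).mean()).round(2));print(e.round(1).tolist())
print('trig',tri([(w,358,39),(c,329.7,295.2)]),'rel',tri([(w,307.8,27),(c,349.1,289.7)]))
E
```

```text
[ 0.3969 -0.2241 -2.0241 -0.0141] -116.0 rms 0.3
[ 0.3995 -0.2258 -2.0242] -116.0 rms 0.57
[ 0.3715 -0.2267 -2.0356 -0.0357] -116.6 rms 0.31
[ 0.3979 -0.2237 -2.0288] -116.2 rms 0.63
[ 3.9890e-01 -2.2490e-01 -2.0272e+00 -3.0000e-04] -116.2 rms 0.79
[ 0.399  -0.2249 -2.0275] -116.2 rms 0.79
[[-1.2 -0.7]
 [ 0.6 -0.4]
 [-0.  -0.1]
 [-1.5 -1.1]
 [ 0.2 -0.6]
 [-0.4 -0.3]
 [-0.2 -0.8]
 [-0.  -1.1]
 [-0.8  0.9]
 [-1.1  0.2]
 [-0.8  0.5]
 [-0.9  1.2]
 [-1.2  0.7]]
heights tri [array([ 0.3812, -0.1992,  0.0532]), array([ 0.4298, -0.2236,  0.0573]), array([ 0.4172, -0.2498,  0.0563]), array([ 0.3683, -0.2264,  0.0542])]
clamp [ 0.5871 -0.311  -1.4502] -83.1 rms 0.15
[[0.2, 0.1], [-0.2, -0.1]]
clamp [ 0.6019 -0.3124 -1.5127  0.039 ] -86.7 rms 3.94
[[0.9, -0.3], [4.7, 9.2], [-3.7, -1.2], [-0.7, -0.6]]
clamp [ 0.5799 -0.3156 -1.4998] -85.9 rms 4.2
[[8.1, -0.3], [4.2, 5.4], [-4.4, -1.0], [-2.9, -0.4]]
clamp [ 0.5809 -0.3137 -1.4955  0.0032] -85.7 rms 3.52
[[0.1, 1.2], [0.3, -0.9], [8.5, -0.0], [5.6, 5.2], [-3.1, -1.5], [-1.7, -1.0]]
clamp [ 0.5801 -0.3134 -1.5008] -86.0 rms 3.71
[[-0.8, 1.6], [0.0, -0.7], [9.2, 0.1], [5.5, 6.0], [-3.0, -0.5], [-1.6, 0.1]]
trig [ 0.57219341 -0.19239737  0.14632038] rel [ 0.52112596 -0.16611771  0.09506074]
```

```bash
python3 - <<'E'
from fit import *
w=np.load('w2.npy',allow_pickle=True).item(); c=cam('scene')
def res(p,full=False):
    x,y,yaw,off,zp=p; M=R.from_euler('z',yaw).as_matrix()
    o=[(w,(358,39),(-.118,0,.146),1),(w,(307.8,27),(-.150,-.048,.096),1),(c,(329.7,295.2),(-.118,0,.146),1),(c,(349.1,289.7),(-.150,-.048,.096),1),
     (w,(308.5,55),(-.144+off,-.045,zp),1),(w,(326.8,242.5),(.144+off,-.045,zp),1),
     (c,(162.1,332.1),(.144+off,.045,0),1),(c,(325.8,358.8),(-.144+off,.045,0),1)]
    out=np.array([(proj(k,M@np.array(l)+[x,y,0])[0]-uv)*s for k,uv,l,s in o])
    return out if full else out.ravel()
s=least_squares(res,[.58,-.313,-1.47,.01,.012],loss='soft_l1',f_scale=2);print(s.x.round(4),np.degrees(s.x[2]));print(res(s.x,True).round(1).tolist())
np.save('clamp.npy',s.x)
# overlay on images
x,y,yaw=s.x[:3];M=R.from_euler('z',yaw).as_matrix()
def L(p): return M@np.array(p)+[x,y,0]
for k,f,crop,sc in((w,'raw_w2.png',(280,0,420,270),2.2),(c,'scene0.png',(150,220,390,370),3.3)):
    im=cv2.imread('pics/'+f);x0,y0,x1,y1=crop
    im=cv2.resize(im[y0:y1,x0:x1],None,fx=sc,fy=sc,interpolation=cv2.INTER_CUBIC)
    def seg(a,b,col):
        q=(proj(k,[L(a),L(b)])-[x0-.0,y0]+.5)*sc-.5
        cv2.line(im,tuple(int(v) for v in q[0].round()),tuple(int(v) for v in q[1].round()),col,1,cv2.LINE_AA)
    for sgn in(-1,1):
        seg((.002,sgn*.0305,.036),(.071,sgn*.0305,.036),(0,0,255))
        seg((.071,sgn*.029,.036),(.140,sgn*.029,.036),(0,0,255))
    seg((-.004,-.024,.070),(-.004,.024,.070),(0,255,0));seg((-.004,-.024,.024),(-.004,.024,.024),(0,255,0))
    seg((.140,-.03,.080),(.140,.03,.080),(255,0,0))
    seg((-.118,0,.146),(-.118,.002,.146),(0,0,255))
    seg((.048,-.02,.052),(.048,.02,.052),(255,0,255)); seg((.048,0,.032),(.048,0,.072),(255,0,255))
    seg((.070,-.028,.080),(.070,.028,.080),(255,0,255)); seg((.070,-.028,.080),(.140,-.028,.080),(255,0,255)); seg((.070,.028,.080),(.140,.028,.080),(255,0,255))
    cv2.imwrite('pics/ov_'+k['n']+'.png',im)
E
```

```text
[ 0.5847 -0.3105 -1.4642  0.0172  0.0229] -83.89324100956502
[[-0.5, -0.6], [-0.6, -1.2], [-1.4, 0.1], [-1.1, -0.2], [-0.9, -0.6], [-1.4, 0.2], [0.2, 4.0], [-2.1, 4.5]]
```

View pics/ov_wrist.png

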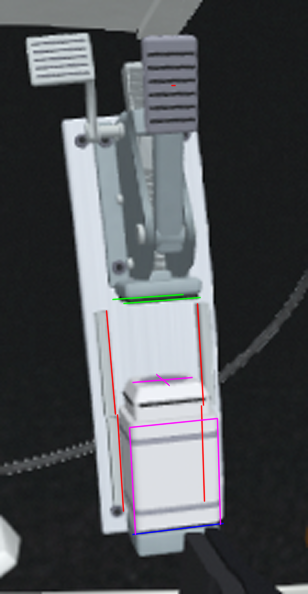

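View pics/ov_scene.png

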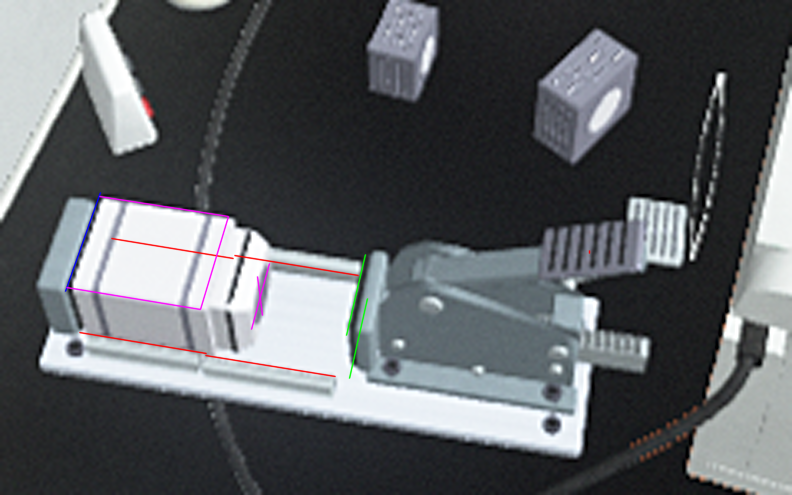

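{"op": "drive_tool", "data": {
  "motion": [
    [1.3,-2,2.7,0],
    [2.6,-4,5.4,0],
    [4,-6,8,0],
    [4,-6,8,0],
    [4,-6,8,0]
  ]
}}

```text
time: 3.75
ee_pos: [0.4303, -0.4377, 0.2905]
eef_rot: [0.501, 0.5, -0.5, 0.499]
ft_force: [0.2, 1.0, -0.3]
width: 0.0868
```

```bash
python3 - <<'E'
from h import *
s=r.read_state();print(s['ee_pos'],s['joint_positions'].round(2) if hasattr(s['joint_positions'],'round') else s['joint_positions'])
c=snap('wrist','w3.png')
np.save('w3.npy',c,allow_pickle=True)
im=cv2.imread('pics/raw_w3.png')
cv2.imwrite('pics/w3b.png',cv2.resize(im[0:200,120:440],None,fx=2.5,fy=2.5,interpolation=cv2.INTER_CUBIC))
E
```

```text
[ 0.43029005 -0.43771398  0.29048972] [ 0.21  0.32  0.67  1.4  -0.2   1.49  0.87]
```

View pics/w3b.png

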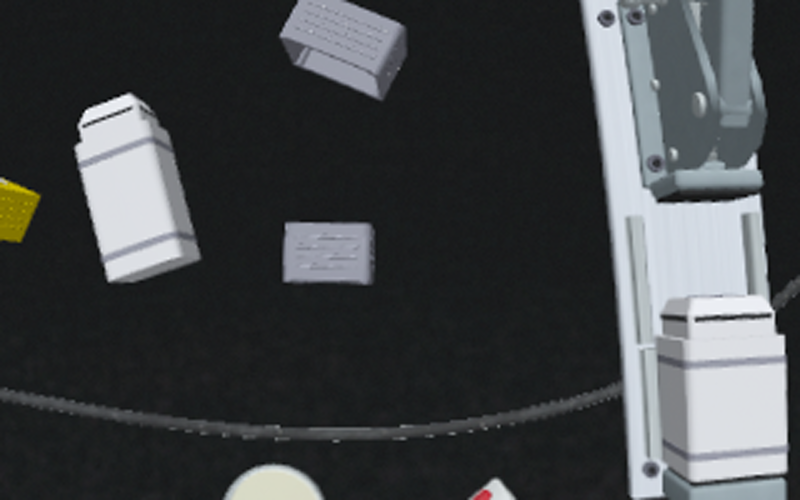

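{"op": "drive_tool", "data": {
  "motion": [
    [1,-0.5,-3.5,0.9],
    [2.5,-1,-7,1.8],
    [4,-1.5,-10.5,2.7],
    [5.5,-2,-14,3.6],
    [7,-2.6,-17.5,4.4],
    [8,-3.1,-21.3,5.2],
    [8,-3.1,-21.3,5.2],
    [8,-3.1,-21.3,5.2]
  ]
}}

```text
time: 4.47
ee_pos: [0.4009, -0.2213, 0.2112]
eef_rot: [0.599, 0.377, -0.598, 0.377]
ft_force: [0.6, -0.1, 0.2]
width: 0.0873
```

```bash
python3 - <<'E'
from h import *
s=r.read_state();T=R.from_quat(s['eef_rot']).as_matrix()
print(s['ee_pos'],s['joint_positions'].round(2),'yaw tool y',np.degrees(np.arctan2(T[1,1],T[0,1])))
print('to go',(T.T@(np.array([.3990,-.2252,.034])-s['ee_pos'])*100).round(2), 'want yaw',-26.1)
c=snap('wrist','w4.png'); snap('scene','s4.png')
np.save('w4.npy',c,allow_pickle=True)
h=.056;M=R.from_euler('z',np.radians(-116.1)).as_matrix()
P=[M@np.array([a,b,h])+[.399,-.225,0] for a,b in [(-.015,-.028),(-.015,.028),(.015,.028),(.015,-.028)]]
im=cv2.imread('pics/raw_w4.png')
for u,v in proj(c,P): cv2.circle(im,(int(round(u)),int(round(v))),3,(0,0,255),1)
cv2.imwrite('pics/w4.png',im)
E
```

```text
[ 0.40093938 -0.22125335  0.21124764] [-0.16 -0.07  0.54  1.91  0.04  1.29 -0.07] yaw tool y -25.61916689478181
to go [17.72 -0.02  0.47] want yaw -26.1
```

View pics/w4.png

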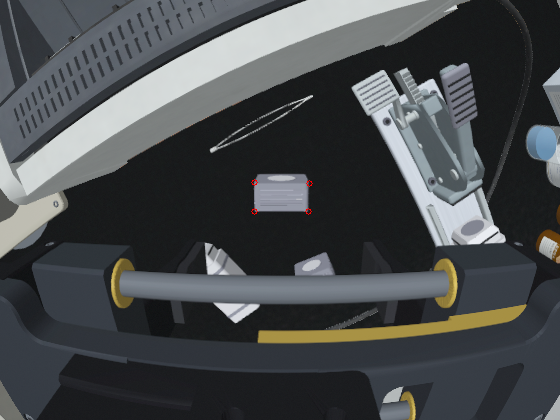

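View pics/s4.png

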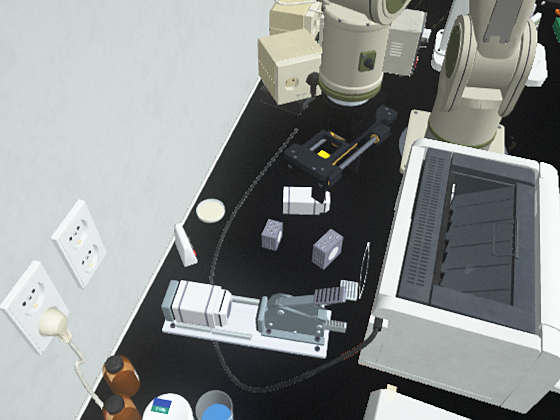

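{"op": "drive_tool", "data": {
  "motion": [
    [2.5,0,0.2,0.1],
    [5,0,0.4,0.1],
    [7.5,0,0.4,0.1],
    [10,0,0.4,0.1],
    [11,0,0.4,0.1],
    [11,0,0.4,0.1]
  ]
}}

```text
time: 5.07
ee_pos: [0.3969, -0.229, 0.0992]
eef_rot: [-0.601, -0.372, 0.603, -0.371]
ft_force: [-0.7, -0.5, 0.7]
width: 0.0868
```

```bash
python3 - <<'E'
from h import *
s=r.read_state();T=R.from_quat(s['eef_rot']).as_matrix()
print(s['ee_pos'],s['joint_positions'].round(2),'yaw tool y',np.degrees(np.arctan2(T[1,1],T[0,1])))
print('to go',(T.T@(np.array([.3990,-.2252,.034])-s['ee_pos'])*100).round(2), 'want yaw',-26.1)
c=snap('wrist','w5.png'); snap('scene','s5.png',(240,80,440,300),2.7)
E
```

```text
[ 0.39686654 -0.2289968   0.09924702] [-0.13  0.07  0.58  2.05 -0.04  1.04  0.  ] yaw tool y -26.589279743067742
to go [ 6.52  0.04 -0.44] want yaw -26.1
```

View pics/w5.png

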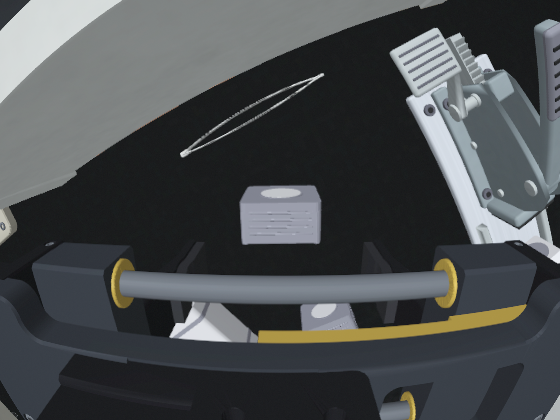

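View pics/s5.png

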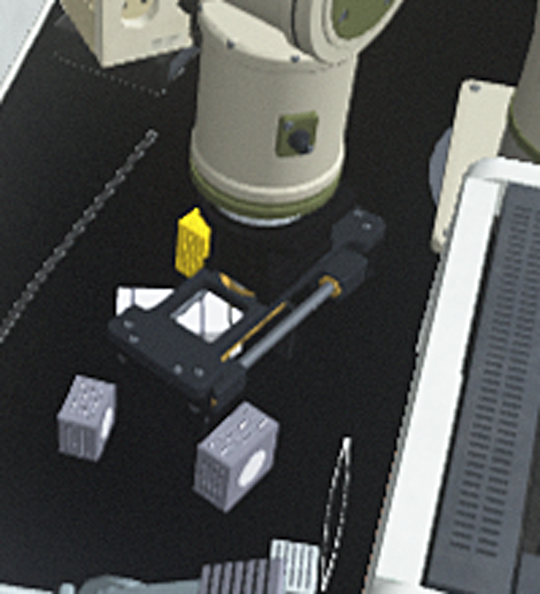

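```bash
python3 - <<'E'
from h import *
s=r.read_state();T=R.from_quat(s['eef_rot']).as_matrix();p=np.array(s['ee_pos'])
im=cv2.imread('pics/raw_s5.png');c=cam('scene')
def dot(im,c,q,col): u,v=proj(c,q)[0]; cv2.circle(im,(int(round(u)),int(round(v))),2,col,-1); print(u,v)
for l,col in [((0,0,0),(0,0,255)),((.019,.0435,0),(0,255,0)),((.019,-.0435,0),(0,255,0)),((-.051,.0,0),(255,0,0)),((-.051,.095,0),(255,255,0)),((-.051,-.095,0),(255,255,0))]:
    dot(im,c,p+T@np.array(l),col)
cv2.imwrite('pics/s5o.png',cv2.resize(im[80:300,240:440],None,fx=2.7,fy=2.7,interpolation=cv2.INTER_CUBIC))
E
```

```text
327.4374348428501 224.9154143669218
311.6212633621245 244.94164304578024
341.00291954925746 218.29687151877715
329.7213472047432 206.67776515366137
294.0844684287641 237.825822009446
361.9128453356526 178.54110873215902
```

View pics/s5o.png

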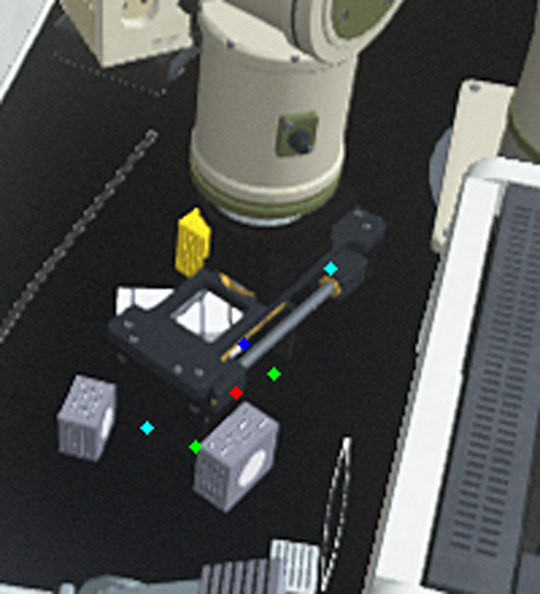

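```bash
python3 - <<'E'
from h import *
s=r.read_state();T=R.from_quat(s['eef_rot']).as_matrix();p=np.array(s['ee_pos'])
im=cv2.imread('pics/raw_s5.png');g=(255*(im/255.)**.45).astype('uint8')
cv2.imwrite('pics/s5z.png',cv2.resize(g[140:270,260:400],None,fx=4.6,fy=4.6,interpolation=cv2.INTER_CUBIC))
im=cv2.imread('pics/raw_w5.png');g=(255*(im/255.)**.45).astype('uint8');c=cam('wrist')
f=3;g=cv2.resize(g[150:340,150:415],None,fx=f,fy=f,interpolation=cv2.INTER_CUBIC)
for l in [(0,0,0),(.019,.0435,0),(.019,-.0435,0),(.019,.0435,-.0095),(.019,-.0435,-.0095)]:
    u,v=proj(c,p+T@np.array(l))[0]; cv2.circle(g,(int((u-150)*f),int((v-150)*f)),3,(0,0,255),-1)
cv2.imwrite('pics/w5z.png',g)
E
```

```text
(no output)
```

View pics/s5z.png

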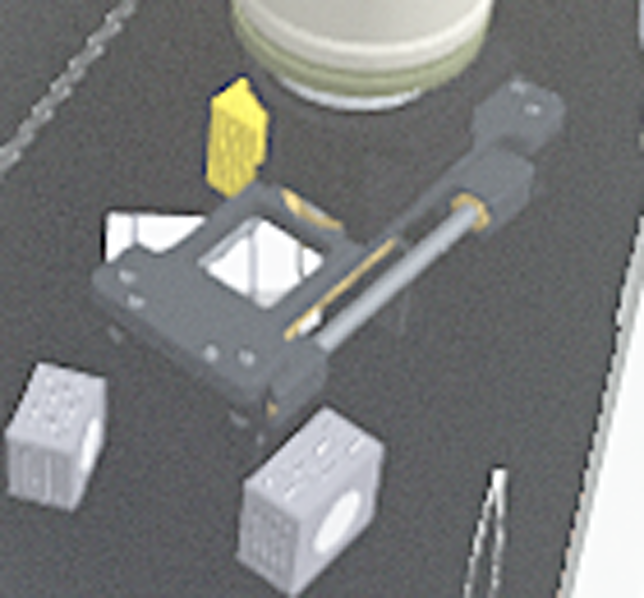

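View pics/w5z.png

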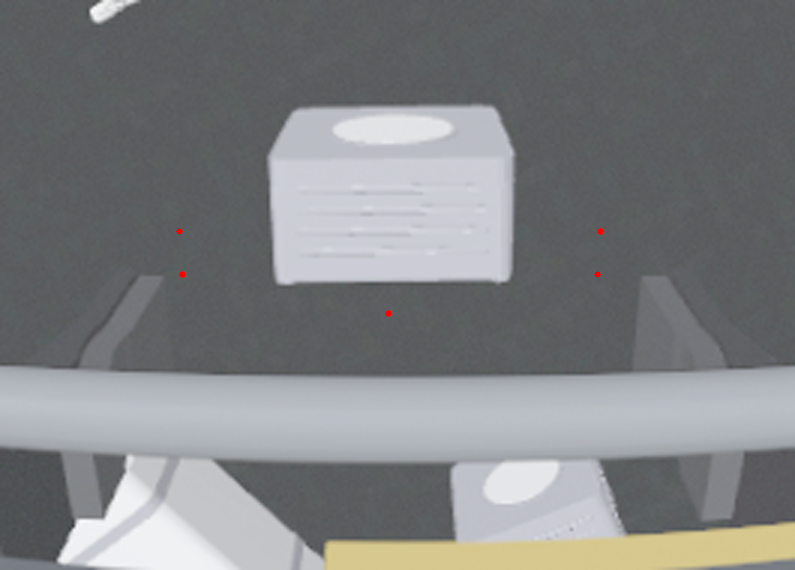

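{"op": "drive_tool", "data": {
  "motion": [
    [0,0,0,0],
    [0,0,0,0],
    [0,0,0,0],
    [0,0,0,0]
  ],
  "grip": 75,
  "force": 20
}}

```text
time: 5.5
ee_pos: [0.3981, -0.2288, 0.1013]
eef_rot: [0.602, 0.372, -0.601, 0.372]
ft_force: [0.6, 0.4, -0.4]
width: 0.0678
```

```bash
python3 - <<'E'
from h import *
s=r.read_state();T=R.from_quat(s['eef_rot']).as_matrix();p=np.array(s['ee_pos']);print(s['width'])
snap('wrist','w6.png');c=cam('wrist')
im=cv2.imread('pics/raw_w6.png');g=(255*(im/255.)**.45).astype('uint8')
f=3;g=cv2.resize(g[150:340,150:415],None,fx=f,fy=f,interpolation=cv2.INTER_CUBIC);h=s['width']/2
for l in [(0,0,0),(.019,h,0),(.019,-h,0),(.019,h,-.0095),(.019,-h,-.0095)]:
    u,v=proj(c,p+T@np.array(l))[0]; cv2.circle(g,(int((u-150)*f),int((v-150)*f)),3,(0,0,255),-1)
for l in [(0,h,-.0095),(0,-h,-.0095)]:
    u,v=proj(c,p+T@np.array(l))[0]; cv2.circle(g,(int((u-150)*f),int((v-150)*f)),3,(0,255,0),-1)
cv2.imwrite('pics/w6z.png',g)
E
```

```text
0.0677998038873688
```

View pics/w6z.png

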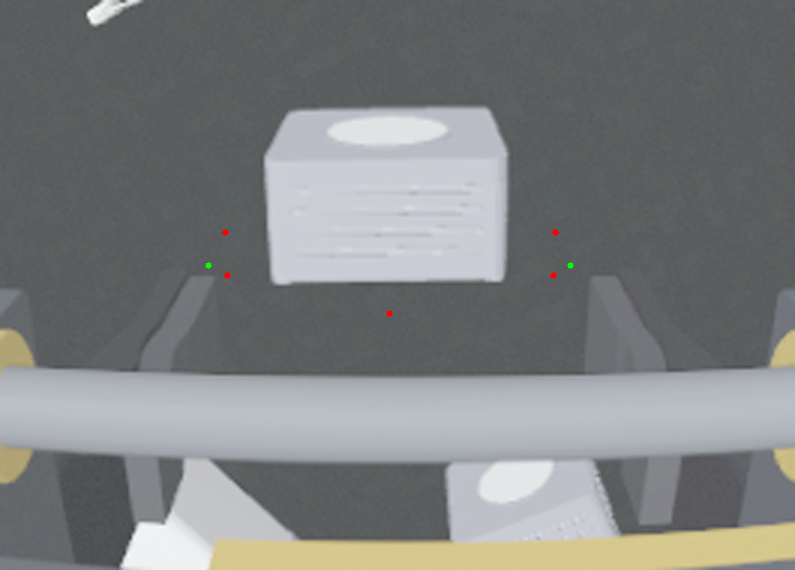

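```bash
python3 - <<'E'
from h import *
s=r.read_state();T=R.from_quat(s['eef_rot']).as_matrix();p=np.array(s['ee_pos']);h=s['width']/2
snap('scene','s6.png');c=cam('scene')
im=cv2.imread('pics/raw_s6.png');g=(255*(im/255.)**.4).astype('uint8')
f=8;x0,y0=285,195;g=cv2.resize(g[y0:265,x0:375],None,fx=f,fy=f,interpolation=cv2.INTER_CUBIC)
for x,col in((.019,(0,0,255)),(-.009,(0,255,0))):
  for sg in(-1,1):
    for z in(-.0095,.0095):
      u,v=proj(c,p+T@np.array((x,sg*h,z)))[0]; cv2.circle(g,(int((u-x0+.5)*f),int((v-y0+.5)*f)),4,col,-1)
cv2.imwrite('pics/s6z.png',g)
print((T.T@(np.array([.3990,-.2252,.034])-s['ee_pos'])*100).round(2),np.degrees(np.arctan2(T[1,1],T[0,1])))
E
```

```text
[ 6.71 -0.07 -0.36] -26.565954341481813
```

View pics/s6z.png

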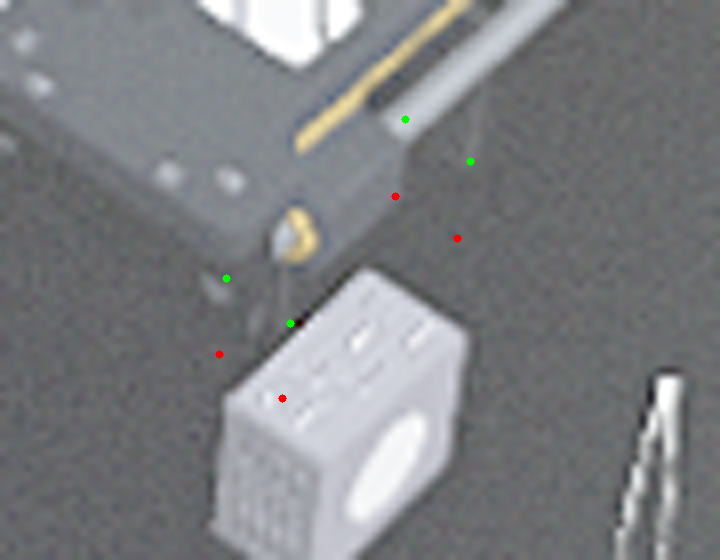

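{"op": "drive_tool", "data": {
  "motion": [
    [0,0,-0.2,0],
    [0.5,0,-0.4,0.1],
    [2,0,-0.4,0.1],
    [3.5,0,-0.4,0.1],
    [5,0,-0.4,0.1],
    [6.2,0,-0.4,0.1],
    [6.7,0,-0.4,0.1],
    [6.7,0,-0.4,0.1]
  ],
  "grip": 0
}}

```text
time: 6.27
ee_pos: [0.3986, -0.2247, 0.0325]
eef_rot: [-0.603, -0.37, 0.604, -0.368]
ft_force: [0.1, 0.4, 0.2]
width: 0.087
```

```bash
cat > look.py <<'E'
from h import *
import sys
def look(tag,x0=285,y0=195,x1=375,y1=285,f=6):
    s=r.read_state();T=R.from_quat(s['eef_rot']).as_matrix();p=np.array(s['ee_pos']);h=s['width']/2
    print(s['time'],p.round(4),'yaw',np.degrees(np.arctan2(T[1,1],T[0,1])).round(2),'w',round(s['width'],4),'F',np.round(s['ft_force'],1),'tilt',T[:,0].round(3))
    snap('wrist',f'w{tag}.png');snap('scene',f's{tag}.png');c=cam('scene')
    im=cv2.imread(f'pics/raw_s{tag}.png');g=(255*(im/255.)**.5).astype('uint8')
    g=cv2.resize(g[y0:y1,x0:x1],None,fx=f,fy=f,interpolation=cv2.INTER_CUBIC)
    cv2.imwrite(f'pics/s{tag}z.png',g)
    return s,T,p
E
python3 - <<'E'
from look import *
s,T,p=look('7')
print((T.T@(np.array([.3990,-.2252,.034])-p)*100).round(2))
E
```

```text
6.2667 [ 0.3986 -0.2247  0.0325] yaw -27.08 w 0.087 F [0.1 0.4 0.2] tilt [-0.002  0.    -1.   ]
[-0.15  0.06  0.03]
```

View pics/w7.png

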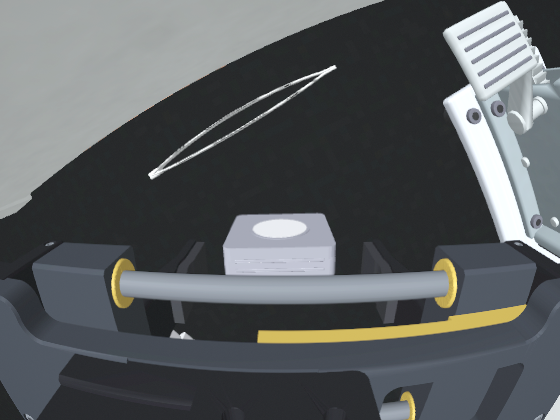

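View pics/s7z.png

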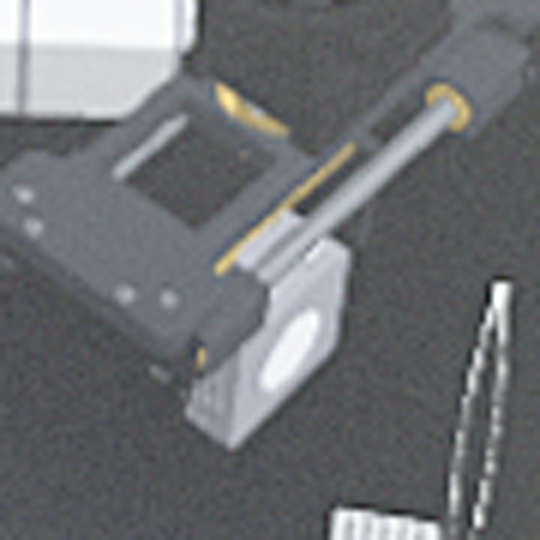

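{"op": "drive_tool", "data": {
  "motion": [
    [0,0,0,0],
    [0,0,0,0],
    [0,0,0,0],
    [0,0,0,0],
    [0,0,0,0],
    [0,0,0,0],
    [0,0,0,0],
    [0,0,0,0]
  ],
  "grip": 255,
  "force": 15
}}

```text
time: 7.03
ee_pos: [0.3994, -0.2251, 0.0337]
eef_rot: [0.603, 0.369, -0.603, 0.369]
ft_force: [-1.4, 1.7, 4.6]
width: 0.0556
```

```bash
python3 - <<'E'
from look import *
s,T,p=look('8')
E
```

```text
7.0333 [ 0.3994 -0.2251  0.0337] yaw -27.07 w 0.0556 F [-1.4  1.7  4.6] tilt [-0.  0. -1.]
```

View pics/w8.png

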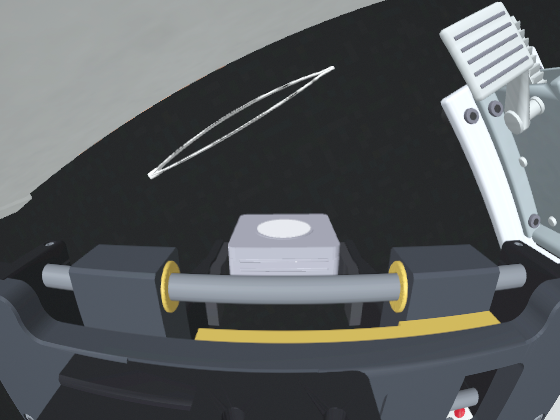

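View pics/s8z.png

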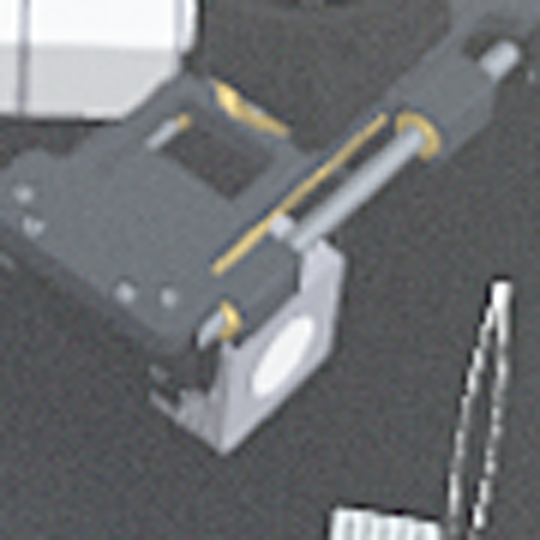

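{"op": "drive_tool", "data": {
  "motion": [
    [-2,0,0,0],
    [-5,0,0,0],
    [-9,0,0,0],
    [-13,0.5,0,0],
    [-16,2.5,0.1,-0.8],
    [-16,6,0.3,-1.8],
    [-16,9.5,0.5,-2.9],
    [-16,13,0.7,-4],
    [-16,16.5,0.9,-5.1],
    [-16,19.5,1.1,-6],
    [-16,21.8,1.3,-6.6],
    [-16,21.8,1.3,-6.6],
    [-16,21.8,1.3,-6.6],
    [-16,21.8,1.3,-6.6]
  ]
}}

```text
time: 8.3
ee_pos: [0.587, -0.336, 0.1932]
eef_rot: [0.474, 0.525, -0.474, 0.525]
ft_force: [-0.9, -1.0, -0.5]
width: 0.0557
```

```bash
python3 - <<'E'
from look import *
s,T,p=look('9',150,150,390,370,2.5)
np.save('w9.npy',cam('wrist'),allow_pickle=True)
cl=np.load('clamp.npy');M=R.from_euler('z',cl[2]).as_matrix()
t=M@np.array([.025,0,0])+[cl[0],cl[1],.024+.0337]
print('togo',(T.T@(t-p)*100).round(2))
E
```

```text
8.3 [ 0.587  -0.336   0.1932] yaw 5.84 w 0.0557 F [-0.9 -1.  -0.5] tilt [-0.001  0.    -1.   ]
togo [13.55  0.05 -0.06]
```

View pics/w9.png

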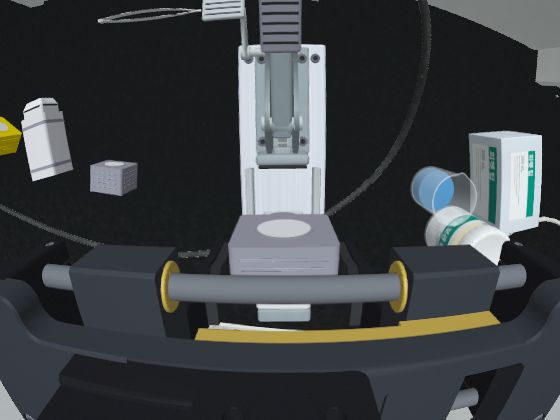

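View pics/s9z.png

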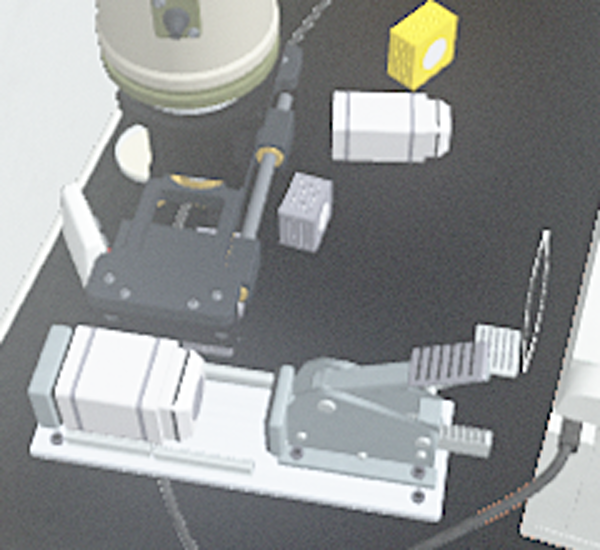

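```bash
python3 - <<'E'
from h import *
im=cv2.imread('pics/raw_w9.png')
cv2.imwrite('pics/w9z.png',cv2.resize(im[20:225,225:340],None,fx=3.9,fy=2.9,interpolation=cv2.INTER_CUBIC))
g=im.astype(int).sum(2)
for row in (60,75,90,105,120,135,150,165,180,195,205):
    L=g[row,225:345]; print(row,[225+i for i in range(1,120) if abs(L[i]-L[i-1])>60])
E
```

```text
60 [238, 239, 244, 246, 247, 250, 253, 255, 256, 257, 259, 260, 263, 304, 306, 309, 311, 319, 320, 324, 325, 326]
75 [238, 239, 255, 270, 271, 293, 298, 309, 325, 326]
90 [238, 239, 255, 270, 271, 293, 294, 309, 325, 326]
105 [239, 240, 255, 256, 270, 272, 292, 294, 309, 325, 326]
120 [238, 239, 240, 255, 262, 264, 265, 269, 270, 272, 292, 293, 294, 299, 300, 303, 309, 310, 325, 326]
135 [239, 240, 256, 264, 265, 272, 291, 292, 299, 309, 310, 325, 326, 327]
150 [240, 256, 257, 266, 267, 272, 292, 293, 298, 309, 310, 325, 326]
165 [240, 241, 258, 259, 306, 307, 324, 325, 326]
180 [240, 241, 242, 246, 252, 254, 255, 311, 312, 314, 321, 325]
195 [241, 242, 253, 254, 255, 311, 312, 314, 321, 325]
205 [241, 242, 243, 246, 253, 255, 311, 312, 314, 320, 324, 325, 335]
```

View pics/w9z.png

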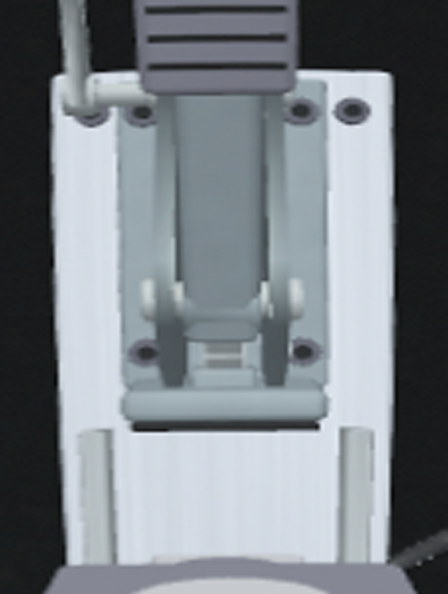

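```bash
python3 - <<'E'
from h import *
w=np.load('w9.npy',allow_pickle=True).item()
s=r.read_state();T=R.from_quat(s['eef_rot']).as_matrix();p=np.array(s['ee_pos'])
cl=np.load('clamp.npy');M=R.from_euler('z',cl[2]).as_matrix()
def rep(row,a,b,z):
    A,B=onz(w,a,row,z),onz(w,b,row,z);m=(A+B)/2
    print(row,'width mm',((B-A)@T[:,1]*1e3).round(1),'mid tool y,z mm',((T.T@(m-p))[1:]*1e3).round(2),'clamp y',((M.T@(m-[cl[0],cl[1],0]))*1e3).round(1)[:2])
for row,a,b in [(75,238.7,325.7),(90,238.8,325.8),(105,239.5,325.9),(135,239.7,326),(150,240,325.8),(165,240.7,325.3),(180,241.2,325),(195,241.7,325)]: rep(row,a,b,.014)
for row,a,b in [(180,254.5,311.5),(195,254,311.7),(205,253.8,311.5)]: rep(row,a,b,.036)
rep(165,258.5,306.7,.07)
E
```

```text
75 width mm 92.0 mid tool y,z mm [   0.67 -121.34] clamp y [-96.2   0.9]
90 width mm 92.1 mid tool y,z mm [   0.78 -104.96] clamp y [-79.8   1. ]
105 width mm 91.6 mid tool y,z mm [  1.21 -88.71] clamp y [-63.5   1.3]
135 width mm 92.3 mid tool y,z mm [  1.37 -56.36] clamp y [-31.2   1.4]
150 width mm 92.4 mid tool y,z mm [  1.42 -40.1 ] clamp y [-14.9   1.3]
165 width mm 91.8 mid tool y,z mm [  1.52 -23.7 ] clamp y [1.5 1.4]
180 width mm 91.8 mid tool y,z mm [ 1.63 -7.08] clamp y [18.1  1.4]
195 width mm 92.2 mid tool y,z mm [1.9  9.83] clamp y [35.   1.6]
180 width mm 58.3 mid tool y,z mm [  1.54 -11.18] clamp y [14.   1.3]
195 width mm 59.7 mid tool y,z mm [1.37 4.61] clamp y [29.8  1.1]
205 width mm 60.2 mid tool y,z mm [ 1.16 15.33] clamp y [40.5  0.9]
165 width mm 43.7 mid tool y,z mm [  1.21 -31.54] clamp y [-6.3  1.1]
```

```bash
python3 - <<'E'
from h import *
for i in range(2):
    s=r.read_state();T=R.from_quat(s['eef_rot']).as_matrix();p=np.array(s['ee_pos']);c=cam('wrist')
    print(p.round(4),(T.T@(c['xyz']-p)).round(4),(T.T@c['R']).round(4).tolist(),proj(c,p).round(1))
w=np.load('w9.npy',allow_pickle=True).item();print((T.T@(w['xyz']-p)).round(4),proj(w,p))
E
```

```text
[ 0.5871 -0.3356  0.1939] [-0.1685  0.0018 -0.0734] [[-0.0015, 0.2721, -0.9623], [1.0, 0.0003, -0.0015], [-0.0001, -0.9623, -0.2721]] [[280.1 252.3]]
[ 0.5871 -0.3356  0.1939] [-0.1685  0.0018 -0.0734] [[-0.0015, 0.2721, -0.9623], [1.0, 0.0003, -0.0015], [-0.0001, -0.9623, -0.2721]] [[280.1 252.3]]
[-0.1685  0.0018 -0.0734] [[280.06577747 252.2917233 ]]
```

{"op": "drive_tool", "data": {
  "motion": [
    [2,-0.1,-0.1,-0.1],
    [5,-0.1,-0.1,-0.1],
    [8,-0.1,-0.1,-0.1],
    [10,-0.1,-0.1,-0.1],
    [11,-0.1,-0.1,-0.1],
    [11.5,-0.1,-0.1,-0.1],
    [11.5,-0.1,-0.1,-0.1],
    [11.5,-0.1,-0.1,-0.1]
  ]
}}

```text
time: 9.07
ee_pos: [0.5871, -0.3353, 0.0801]
eef_rot: [0.471, 0.527, -0.471, 0.528]
ft_force: [-0.5, -1.0, -0.1]
width: 0.056
```

```bash
python3 - <<'E'
from look import *
s,T,p=look('10',150,150,390,370,2.5)
np.save('w10.npy',cam('wrist'),allow_pickle=True)
cl=np.load('clamp.npy');M=R.from_euler('z',cl[2]).as_matrix()
t=M@np.array([.025,0,0])+[cl[0],cl[1],.024+.0337]
print('togo',(T.T@(t-p)*100).round(2))
E
```

```text
9.0667 [ 0.5871 -0.3353  0.0801] yaw 6.42 w 0.056 F [-0.5 -1.  -0.1] tilt [ 0.002 -0.001 -1.   ]
togo [2.24 0.02 0.  ]
```

View pics/w10.png

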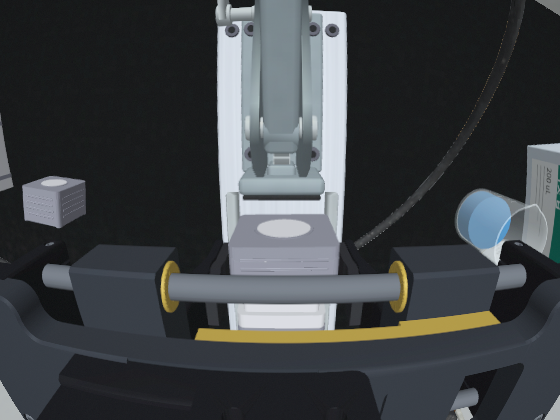

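View pics/s10z.png

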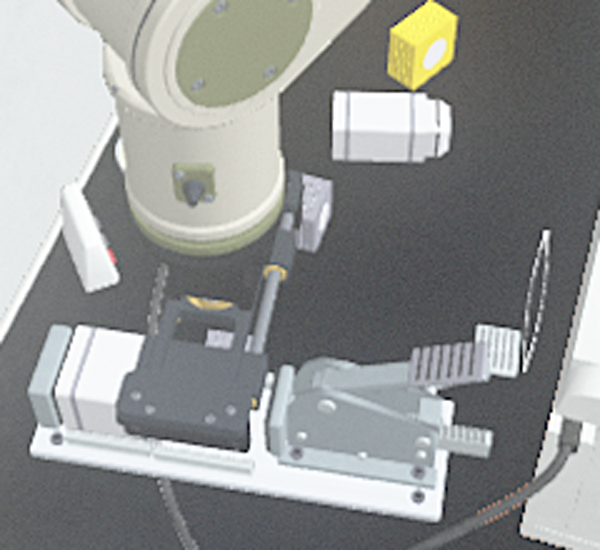

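{"op": "drive_tool", "data": {
  "motion": [
    [0.7,-0.05,0,0],
    [1.3,-0.05,0,0],
    [1.7,-0.05,0,0],
    [2.0,-0.05,0,0],
    [2.0,-0.05,0,0]
  ]
}}

```text
time: 9.58
ee_pos: [0.5858, -0.335, 0.058]
eef_rot: [0.471, 0.527, -0.471, 0.527]
ft_force: [-0.1, -0.2, -1.0]
width: 0.0556
```

{"op": "drive_tool", "data": {
  "motion": [
    [0.1,0,0,0],
    [0.2,0,0,0],
    [0.2,0,0,0]
  ]
}}

```text
time: 9.83
ee_pos: [0.5861, -0.3353, 0.0576]
eef_rot: [0.471, 0.527, -0.471, 0.527]
ft_force: [-3.1, 1.6, 8.5]
width: 0.0556
```

```bash
python3 - <<'E'
from look import *
s,T,p=look('11',150,150,390,370,2.5)
E
```

```text
9.8333 [ 0.5861 -0.3353  0.0576] yaw 6.42 w 0.0556 F [-3.1  1.6  8.5] tilt [ 0.  0. -1.]
```

View pics/w11.png

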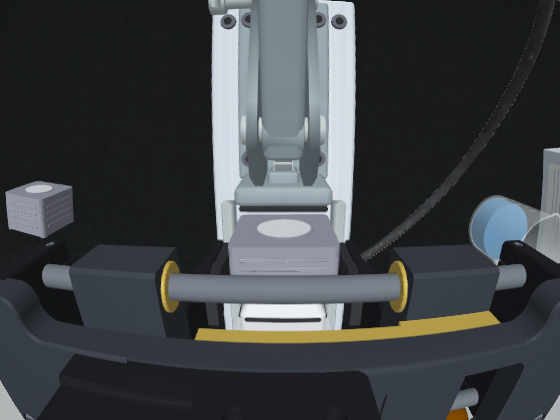

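View pics/s11z.png

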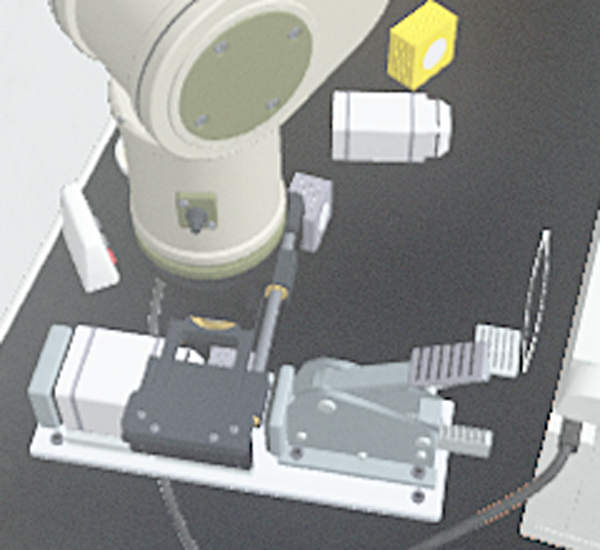

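{"op": "drive_tool", "data": {
  "motion": [
    [-0.1,0,0,0],
    [-0.1,0,0,0],
    [-0.1,0,0,0],
    [-0.1,0,0,0],
    [-0.1,0,0,0],
    [-0.1,0,0,0],
    [-0.1,0,0,0]
  ],
  "grip": 0
}}

```text
time: 10.52
ee_pos: [0.586, -0.3351, 0.0575]
eef_rot: [0.471, 0.527, -0.471, 0.527]
ft_force: [-0.1, -0.5, 0.0]
width: 0.0857
```

{"op": "drive_tool", "data": {
  "motion": [
    [-1,0,0,0],
    [-3,0,0,0],
    [-6,0,0,0],
    [-10,0,0,0],
    [-14,0,0,0],
    [-17,0,0,0],
    [-17,0,0,0]
  ]
}}

```text
time: 11.1
ee_pos: [0.588, -0.337, 0.2362]
eef_rot: [0.472, 0.523, -0.47, 0.531]
ft_force: [1.2, -0.6, 0.4]
width: 0.087
```

```bash
python3 - <<'E'
from look import *
s,T,p=look('12',150,190,390,370,3.3)
np.save('w12.npy',cam('wrist'),allow_pickle=True)
im=cv2.imread('pics/raw_w12.png')
cv2.imwrite('pics/w12z.png',cv2.resize(im[60:330,200:370],None,fx=2.2,fy=2.2,interpolation=cv2.INTER_CUBIC))
E
```

```text
11.1 [ 0.588  -0.337   0.2362] yaw 6.41 w 0.087 F [ 1.2 -0.6  0.4] tilt [ 0.01  -0.005 -1.   ]
```

View pics/w12z.png

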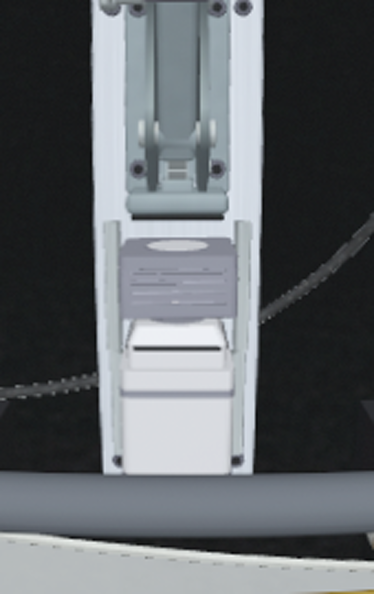

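View pics/s12z.png

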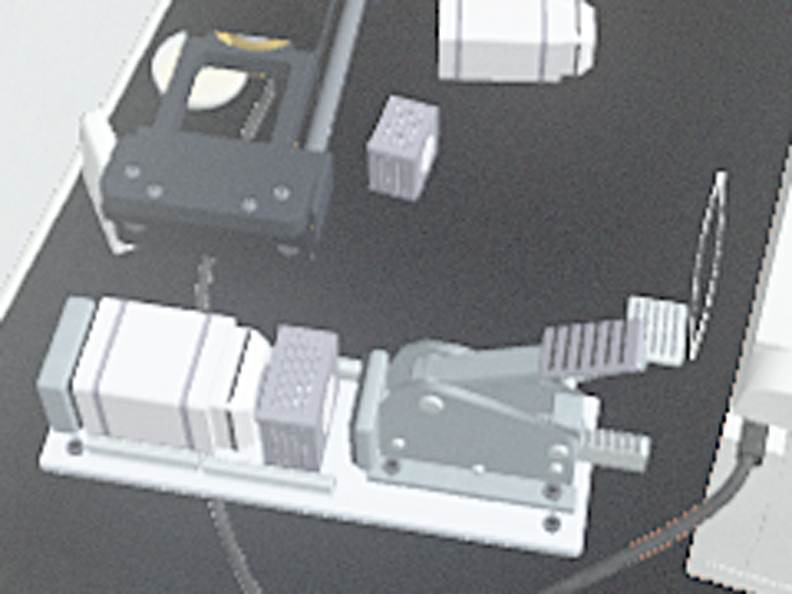

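{"op": "drive_tool", "data": {
  "motion": [
    [0,0,-3,0],
    [0,0,-6.5,0],
    [0,0,-10,0],
    [0,0,-13,0],
    [1,0,-14.4,0],
    [2,0,-14.4,0],
    [3,0,-14.4,0],
    [3,0,-14.4,0],
    [3,0,-14.4,0]
  ],
  "grip": 255,
  "force": 20
}}

```text
time: 11.95
ee_pos: [0.569, -0.1935, 0.1965]
eef_rot: [0.471, 0.527, -0.472, 0.526]
ft_force: [0.3, -0.2, 0.8]
width: 0.0349
```

```bash
python3 - <<'E'
from look import *
s,T,p=look('13',150,190,390,370,3.3)
print((np.array([.570,-.192,.165])-p)@T*100)
E
```

```text
11.95 [ 0.569  -0.1935  0.1965] yaw 6.3 w 0.0349 F [ 0.3 -0.2  0.8] tilt [-0.002 -0.    -1.   ]
[ 3.15226825  0.12085875 -0.14226476]
```

View pics/w13.png

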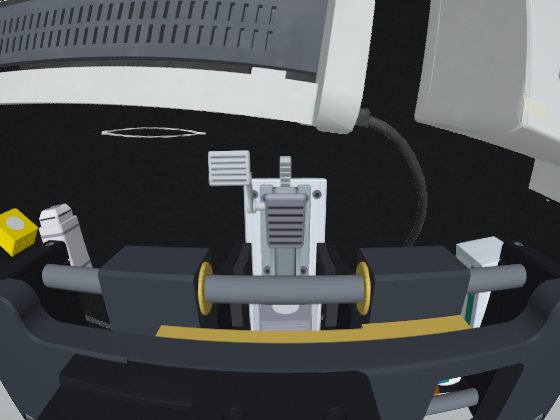

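View pics/s13z.png

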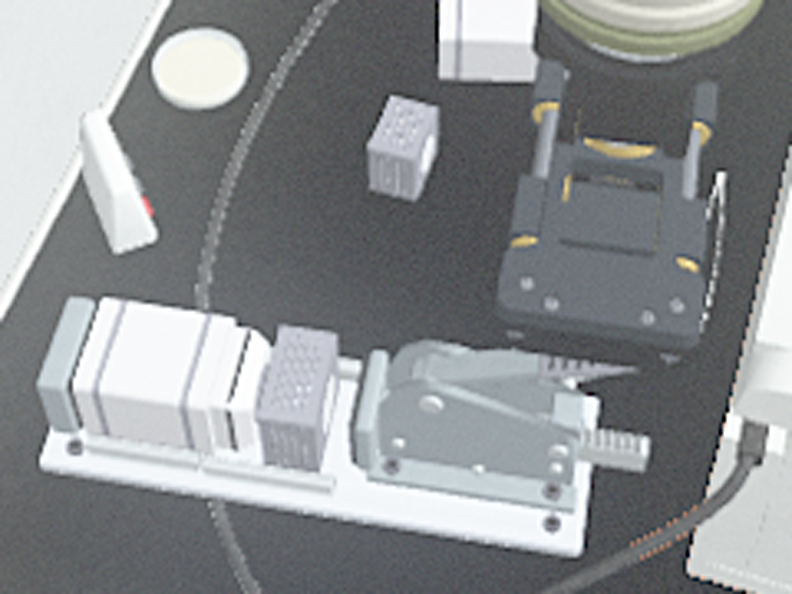

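{"op": "drive_tool", "data": {
  "motion": [
    [0,0.1,-0.1,0],
    [0,0.1,-0.1,0],
    [0,0.1,-0.1,0],
    [0,0.1,-0.1,0],
    [0,0.1,-0.1,0],
    [0,0.1,-0.1,0]
  ]
}}

```text
time: 12.55
ee_pos: [0.5708, -0.1909, 0.1977]
eef_rot: [0.471, 0.527, -0.471, 0.527]
ft_force: [-0.4, -0.7, 0.2]
width: 0.0003
```

```bash
python3 - <<'E'
from look import *
s,T,p=look('14',250,200,390,330,5)
w=cam('wrist'); e=np.array([.0019,-.0009,0])
im=cv2.imread('pics/raw_w14.png');g=(255*(im/255.)**.5).astype('uint8')
f=4;g=cv2.resize(g[150:340,190:380],None,fx=f,fy=f,interpolation=cv2.INTER_CUBIC)
for q,col in [(np.array([.570,-.192,.146]),(0,0,255)),(p+T@[.019,0,0],(0,255,0)),(p+T@[-.009,0,0],(255,0,0)),(np.array([p[0],p[1],.146]),(0,255,255))]:
    u,v=proj(w,q+e)[0]; cv2.circle(g,(int((u-190)*f),int((v-150)*f)),4,col,-1); print(u,v)
cv2.imwrite('pics/w14z.png',g)
E
```

```text
12.55 [ 0.5708 -0.1909  0.1977] yaw 6.43 w 0.0003 F [-0.4 -0.7  0.2] tilt [ 0.  0. -1.]
281.93492757111414 226.09791121022602
283.2761024256726 241.73828637962168
283.2767559795042 260.8651892641171
283.26559629392375 224.8195860043379
```

View pics/w14z.png

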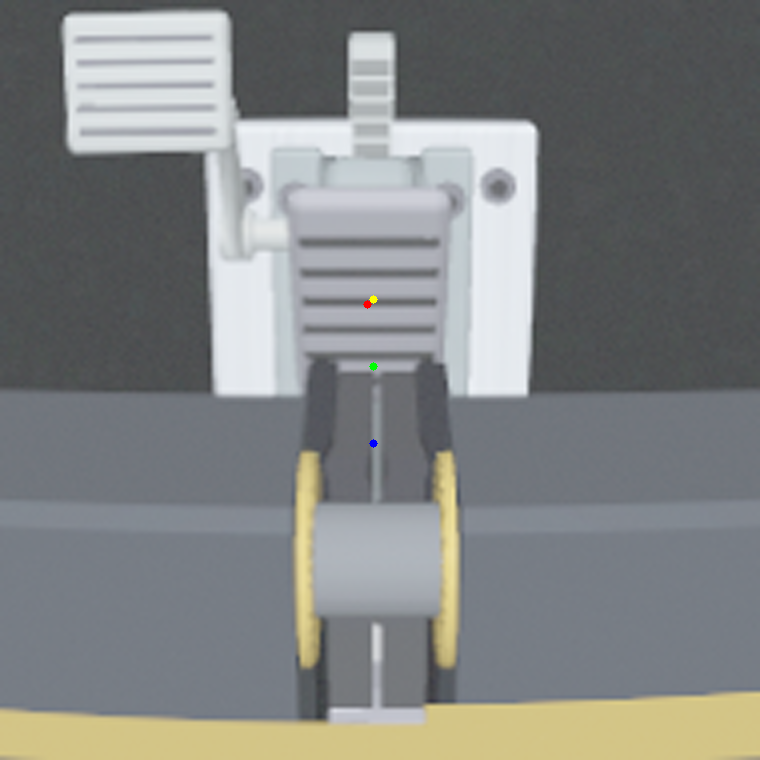

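View pics/s14z.png

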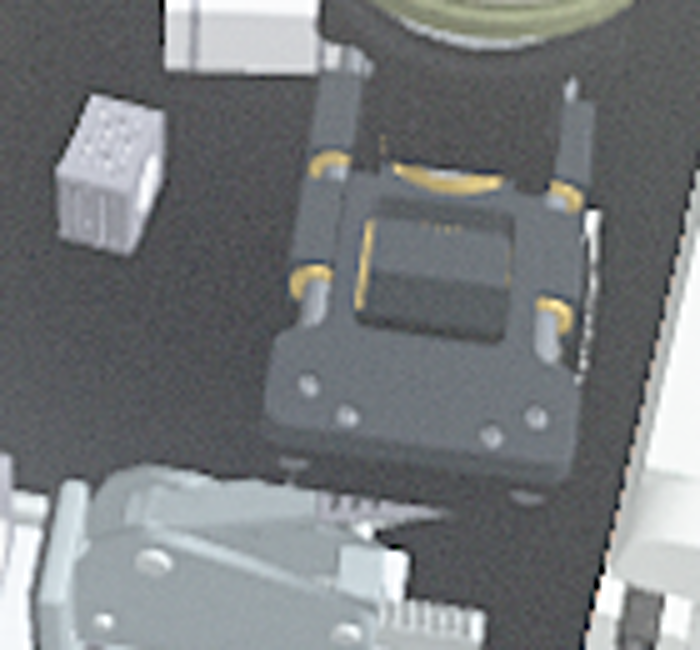

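{"op": "drive_tool", "data": {
  "motion": [
    [1,0,0,0],
    [2,0,0,0],
    [2.7,0,0,0],
    [2.7,0,0,0],
    [3.2,0,0,0],
    [3.2,0,0,0]
  ]
}}

```text
time: 13.15
ee_pos: [0.5705, -0.1908, 0.1647]
eef_rot: [0.471, 0.528, -0.471, 0.527]
ft_force: [0.7, -0.6, 0.6]
width: 0.0004
```

{"op": "drive_tool", "data": {
  "motion": [
    [0.4,0,0,0],
    [0.8,0,0,0],
    [0.8,0,0,0]
  ]
}}

```text
time: 13.4
ee_pos: [0.5705, -0.1908, 0.1568]
eef_rot: [0.471, 0.528, -0.471, 0.527]
ft_force: [-0.5, -0.9, -0.0]
width: 0.0004
```

{"op": "drive_tool", "data": {
  "motion": [
    [0.5,0,0,0],
    [1.0,0,0,0],
    [1.0,0,0,0]
  ]
}}

```text
time: 13.65
ee_pos: [0.5704, -0.1907, 0.1465]
eef_rot: [0.471, 0.528, -0.471, 0.527]
ft_force: [1.0, 0.0, -0.5]
width: 0.0004
```

```bash
python3 - <<'E'
from look import *
s,T,p=look('15',250,200,390,330,5)
im=cv2.imread('pics/raw_w15.png');g=(255*(im/255.)**.5).astype('uint8')
f=4;g=cv2.resize(g[150:340,190:380],None,fx=f,fy=f,interpolation=cv2.INTER_CUBIC)
cv2.imwrite('pics/w15z.png',g)
E
```

```text
13.65 [ 0.5704 -0.1907  0.1465] yaw 6.43 w 0.0004 F [ 1.   0.  -0.5] tilt [-0.001  0.    -1.   ]
```

View pics/w15z.png

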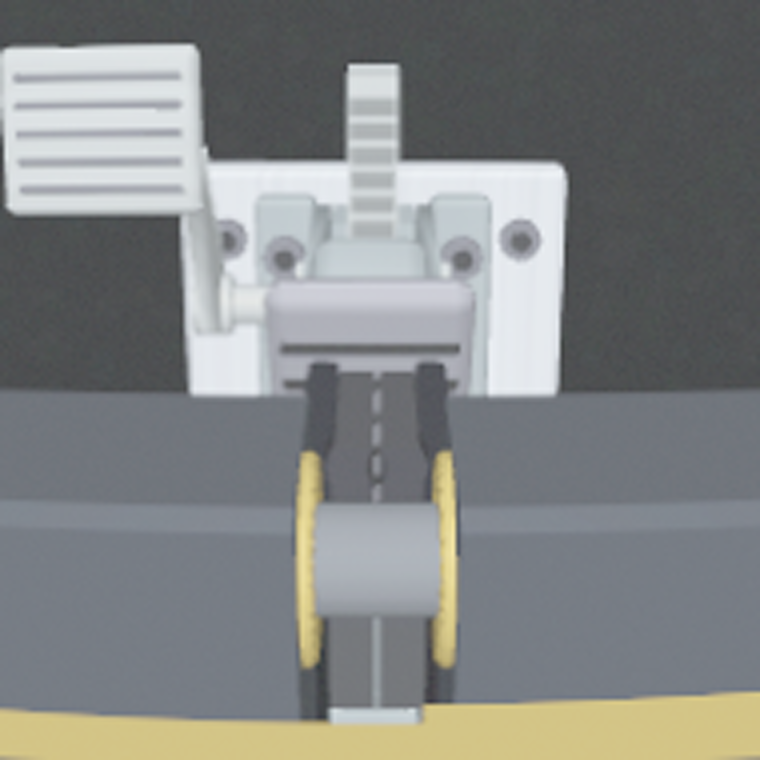

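{"op": "drive_tool", "data": {
  "motion": [
    [0.5,0,0,0],
    [1.0,0,0,0],
    [1.0,0,0,0]
  ]
}}

```text
time: 14.0
ee_pos: [0.5706, -0.1907, 0.1366]
eef_rot: [0.471, 0.527, -0.471, 0.527]
ft_force: [1.1, -0.6, 1.1]
width: 0.0007
```

{"op": "drive_tool", "data": {
  "motion": [
    [0.5,0,0,0],
    [0.8,0,0,0],
    [0.8,0,0,0]
  ]
}}

```text
time: 14.25
ee_pos: [0.571, -0.1905, 0.1292]
eef_rot: [0.471, 0.527, -0.471, 0.527]
ft_force: [0.8, 0.5, 2.0]
width: 0.0002
```

```bash
python3 - <<'E'
from look import *
s,T,p=look('16',250,200,390,330,5)
im=cv2.imread('pics/raw_w16.png');g=(255*(im/255.)**.5).astype('uint8')
f=4;g=cv2.resize(g[150:340,190:380],None,fx=f,fy=f,interpolation=cv2.INTER_CUBIC)
cv2.imwrite('pics/w16z.png',g)
E
```

```text
14.25 [ 0.571  -0.1905  0.1292] yaw 6.45 w 0.0002 F [0.8 0.5 2. ] tilt [ 0.  0. -1.]
```

View pics/w16z.png

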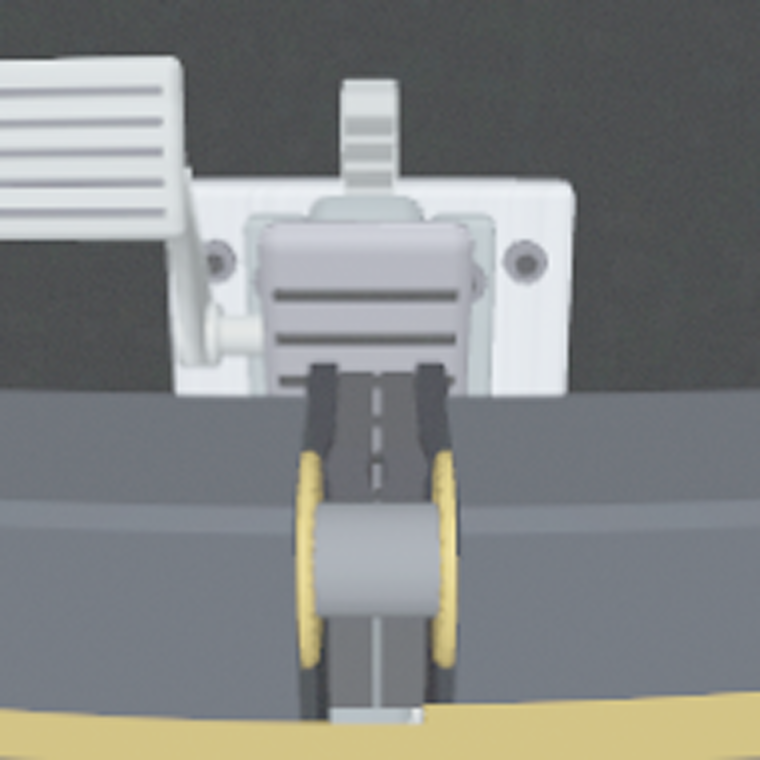

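{"op": "drive_tool", "data": {
  "motion": [
    [0.8,0,-0.1,0],
    [1.6,0,-0.2,0],
    [2.4,0,-0.3,0],
    [3.2,0,-0.4,0],
    [3.8,0,-0.5,0],
    [3.8,0,-0.5,0]
  ]
}}

```text
time: 14.85
ee_pos: [0.571, -0.1853, 0.0929]
eef_rot: [0.472, 0.527, -0.47, 0.527]
ft_force: [-3.2, 5.1, 13.1]
width: 0.0004
```

{"op": "drive_tool", "data": {
  "motion": [
    [0.2,0,-0.1,0],
    [0.4,0,-0.1,0],
    [0.4,0,-0.1,0]
  ]
}}

```text
time: 15.1
ee_pos: [0.5712, -0.1852, 0.0919]
eef_rot: [0.472, 0.527, -0.47, 0.528]
ft_force: [-13.8, 6.5, 39.9]
width: 0.0005
```

```bash
python3 - <<'E'
from look import *
s,T,p=look('17',150,190,390,370,3.3)
E
```

```text
15.1 [ 0.5712 -0.1852  0.0919] yaw 6.41 w 0.0005 F [-13.8   6.5  39.9] tilt [ 0.003  0.001 -1.   ]
```

View pics/s17z.png

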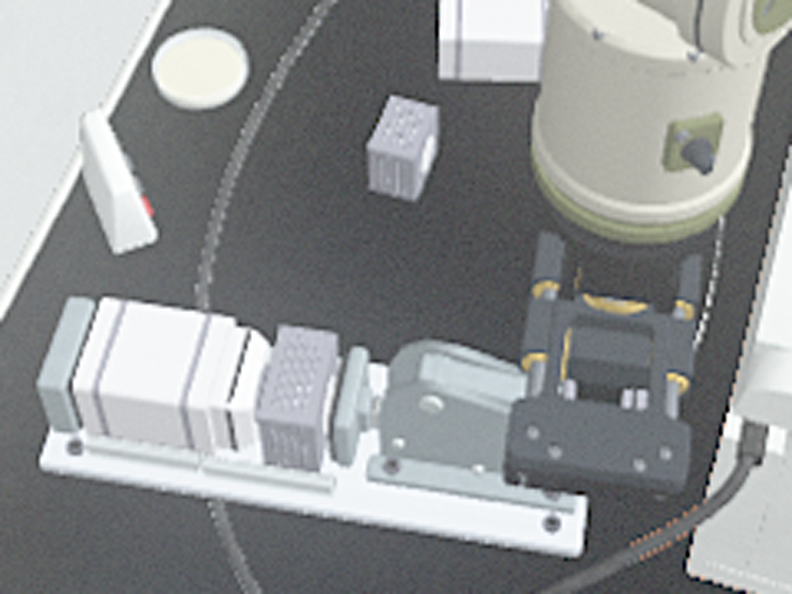

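View pics/w17.png

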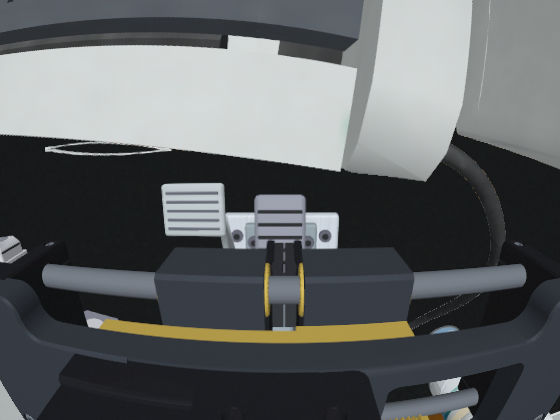

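{"op": "drive_tool", "data": {
  "motion": [
    [-1.5,0,0.2,0],
    [-3.5,0,0.4,0],
    [-5.4,0,0.6,0],
    [-5.4,0,0.6,0],
    [-5.4,0,0.6,0],
    [-4.6,0,0.5,0],
    [-3.8,0,0.5,0],
    [-3,0,0.4,0],
    [-2.2,0,0.3,0],
    [-1.4,0,0.2,0],
    [-0.8,0,0.1,0],
    [-0.4,0,0.1,0],
    [-0.4,0,0.1,0]
  ]
}}

```text
time: 16.28
ee_pos: [0.5702, -0.1843, 0.0922]
eef_rot: [0.471, 0.528, -0.47, 0.527]
ft_force: [-9.1, 7.5, 25.1]
width: 0.0006
```

```bash
python3 - <<'E'
from look import *
s,T,p=look('18',150,190,390,370,3.3)
E
```

```text
16.2833 [ 0.5702 -0.1843  0.0922] yaw 6.49 w 0.0006 F [-9.1  7.5 25.1] tilt [-0.001  0.003 -1.   ]
```

View pics/s18z.png

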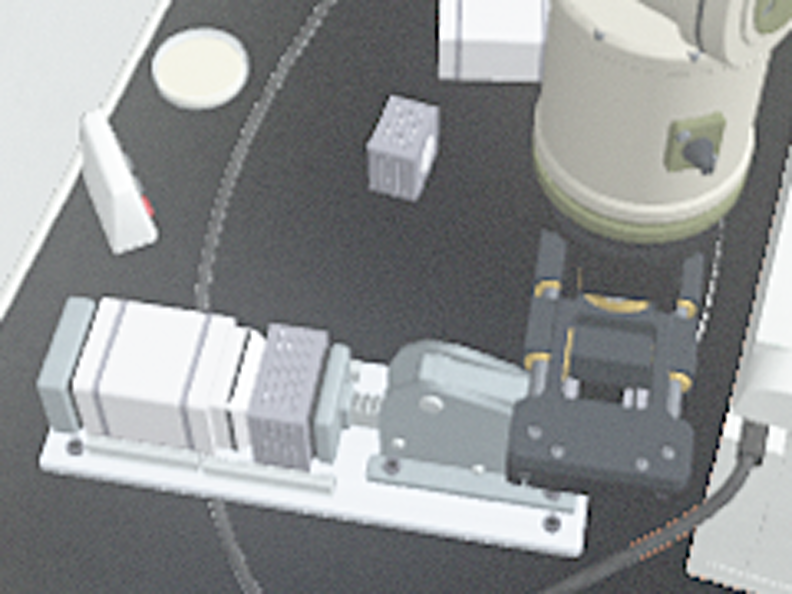

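{"op": "drive_tool", "data": {
  "motion": [
    [-1.5,0,0.2,0],
    [-3.5,0,0.4,0],
    [-5.0,0,0.5,0],
    [-5.0,0,0.5,0],
    [-5.0,0,0.5,0],
    [-4.2,0,0.5,0],
    [-3.4,0,0.4,0],
    [-2.6,0,0.3,0],
    [-1.8,0,0.2,0],
    [-1,0,0.1,0],
    [-0.5,0,0.1,0],
    [-0.1,0,0,0],
    [-0.1,0,0,0]
  ]
}}

```text
time: 17.47
ee_pos: [0.57, -0.1843, 0.0924]
eef_rot: [0.471, 0.528, -0.471, 0.527]
ft_force: [-6.9, 6.6, 22.0]
width: 0.0005
```

```bash
python3 - <<'E'
from look import *
s,T,p=look('19',150,190,390,370,3.3)
E
```

```text
17.4667 [ 0.57   -0.1843  0.0924] yaw 6.49 w 0.0005 F [-6.9  6.6 22. ] tilt [-0.001  0.002 -1.   ]
```

View pics/s19z.png

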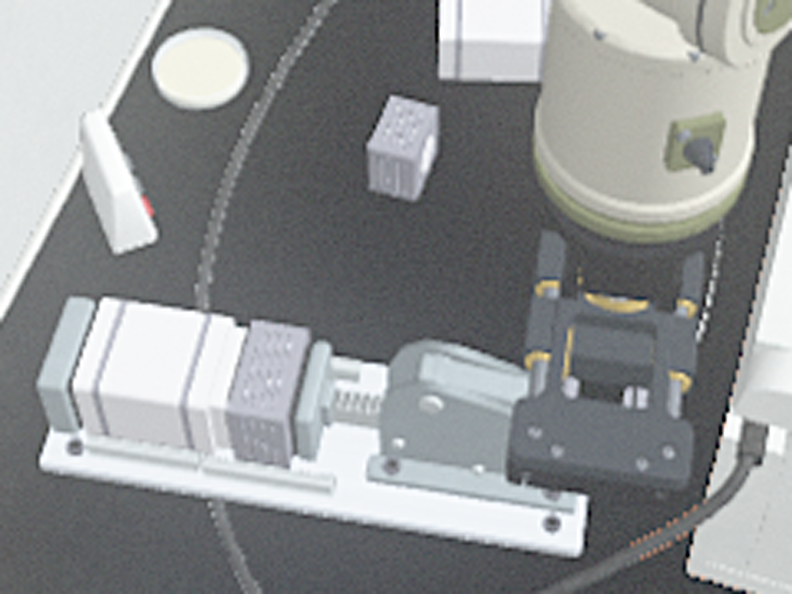

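{"op": "drive_tool", "data": {
  "motion": [
    [-1.5,0,0.2,0],
    [-3.5,0,0.4,0],
    [-4.9,0,0.5,0],
    [-4.9,0,0.5,0],
    [-4.9,0,0.5,0],
    [-4.2,0,0.5,0],
    [-3.4,0,0.4,0],
    [-2.6,0,0.3,0],
    [-1.8,0,0.2,0],
    [-1,0,0.1,0],
    [-0.5,0,0.1,0],
    [-0.1,0,0,0],
    [-0.1,0,0,0]
  ]
}}

```text
time: 18.65
ee_pos: [0.57, -0.1833, 0.0926]
eef_rot: [0.471, 0.529, -0.47, 0.526]
ft_force: [-4.8, 8.4, 15.4]
width: 0.0005
```

```bash
python3 - <<'E'
from look import *
s,T,p=look('20',150,190,390,370,3.3)
E
```

```text
18.65 [ 0.57   -0.1833  0.0926] yaw 6.54 w 0.0005 F [-4.8  8.4 15.4] tilt [-0.002  0.003 -1.   ]
```

View pics/s20z.png

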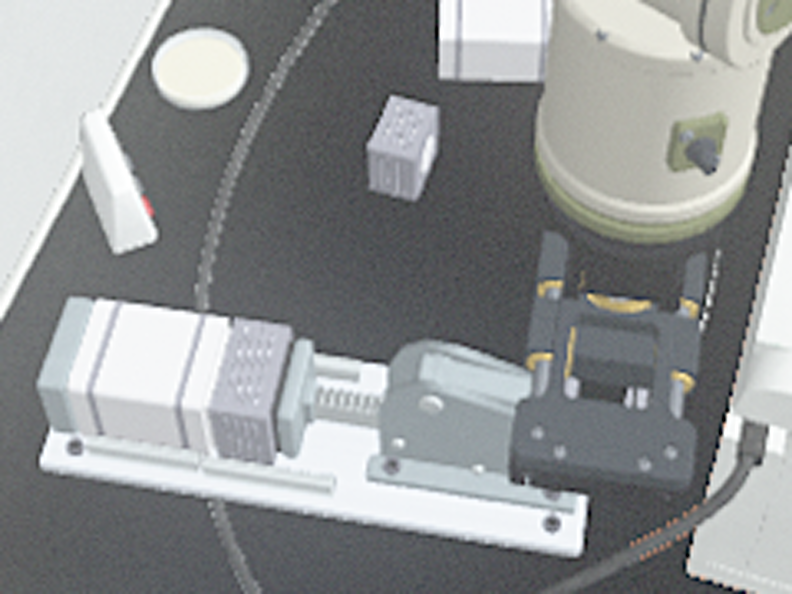

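{"op": "drive_tool", "data": {
  "motion": [
    [-1.5,0,0.2,0],
    [-3.5,0,0.4,0],
    [-4.9,0,0.5,0],
    [-4.9,0,0.5,0],
    [-4.9,0,0.5,0],
    [-4.3,0,0.5,0],
    [-3.7,0,0.4,0],
    [-3.1,0,0.4,0],
    [-2.6,0,0.3,0],
    [-2.4,0,0.3,0],
    [-2.4,0,0.3,0]
  ]
}}

```text
time: 19.67
ee_pos: [0.5704, -0.1861, 0.1161]
eef_rot: [0.471, 0.529, -0.47, 0.526]
ft_force: [-1.7, 7.8, 11.6]
width: 0.0005
```

{"op": "drive_tool", "data": {
  "motion": [
    [0.2,0,0,0],
    [0.4,0,0,0],
    [0.4,0,0,0]
  ]
}}

```text
time: 19.92
ee_pos: [0.5706, -0.1859, 0.1127]
eef_rot: [0.471, 0.529, -0.47, 0.527]
ft_force: [-3.6, 8.9, 15.7]
width: 0.0005
```

{"op": "drive_tool", "data": {
  "motion": [
    [0.1,0,0,0],
    [0.2,0,0,0],
    [0.2,0,0,0]
  ]
}}

```text
time: 20.17
ee_pos: [0.5706, -0.1855, 0.1112]
eef_rot: [0.471, 0.529, -0.47, 0.526]
ft_force: [-4.7, 10.1, 20.7]
width: 0.0004
```

```bash
python3 - <<'E'
from look import *
s,T,p=look('21',150,270,290,370,5.6)
E
```

```text
20.1667 [ 0.5706 -0.1855  0.1112] yaw 6.57 w 0.0004 F [-4.7 10.1 20.7] tilt [-0.001  0.004 -1.   ]
```

View pics/s21z.png

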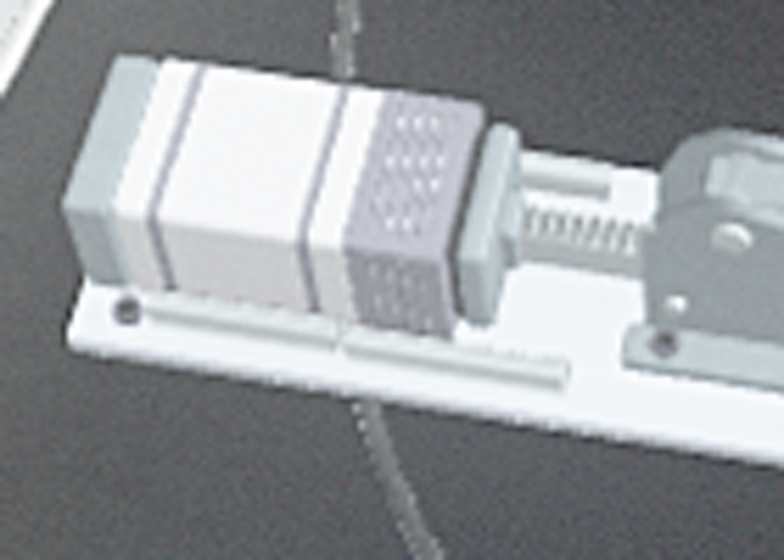

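{"op": "drive_tool", "data": {
  "motion": [
    [0.1,0,-0.1,0],
    [0.2,0,-0.1,0],
    [0.2,0,-0.1,0],
    [0.2,0,-0.1,0]
  ]
}}

```text
time: 20.6
ee_pos: [0.5705, -0.1851, 0.1097]
eef_rot: [0.472, 0.529, -0.47, 0.527]
ft_force: [-6.7, 9.3, 22.7]
width: 0.0006
```

{"op": "drive_tool", "data": {
  "motion": [
    [0.1,0,0,0],
    [0.2,0,0,0],
    [0.2,0,0,0],
    [0.2,0,0,0]
  ]
}}

```text
time: 20.93
ee_pos: [0.5705, -0.1846, 0.108]
eef_rot: [0.472, 0.529, -0.47, 0.526]
ft_force: [-9.4, 11.9, 26.2]
width: 0.0006
```

```bash
python3 - <<'E'
from look import *
s,T,p=look('22',150,270,290,370,5.6)
E
```

```text
20.9333 [ 0.5705 -0.1846  0.108 ] yaw 6.56 w 0.0006 F [-9.4 11.9 26.2] tilt [-0.001  0.005 -1.   ]
```

View pics/s22z.png

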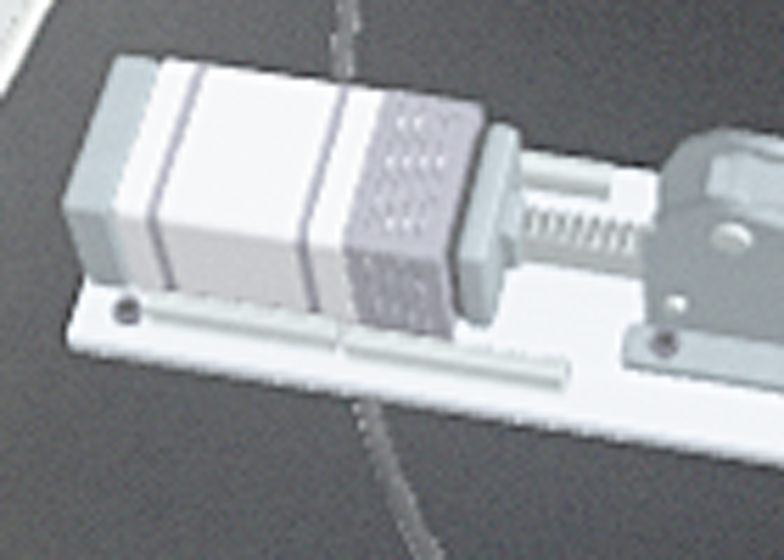

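```bash
python3 - <<'E'
from h import *
c=cam('scene');cl=np.load('clamp.npy');M=R.from_euler('z',np.radians(-83.6)).as_matrix()
def cx(u,v,z=.08): 
    q=onz(c,150+u/5.6-.5,270+v/5.6-.5,z); return (M.T@(q-[cl[0],cl[1],0])*1e3).round(1)
for n,u,v in [('rear edge far',160,60),('rim far',385,91),('cap back far',483,104),('rear near',115,210),('rim near',347,246),('capback near',453,262),('band1',200,66),('band2',345,87)]: print(n,cx(u,v))
a=cv2.imread('pics/raw_s21.png',0).astype(float)[270:345,150:290];b=cv2.imread('pics/raw_s22.png',0).astype(float)[270:345,150:290]
print(cv2.phaseCorrelate(a[:,50:90].copy(),b[:,50:90].copy()))
E
```

```text
rear edge far [141.7 -25.7  80. ]
rim far [ 70.1 -26.7  80. ]
cap back far [ 39.3 -27.3  80. ]
rear near [139.3  27.6  80. ]
rim near [68.  27.5 80. ]
capback near [35.9 27.3 80. ]
band1 [128.8 -25.7  80. ]
band2 [ 82.6 -26.   80. ]
((-0.005879175311530815, 0.45979335301289836), 1.0260663065516644)
```

```bash
python3 - <<'E'
from h import *
def eecam(p,yaw):
    y=np.array([np.cos(yaw),np.sin(yaw),0]);x=np.array([0,0,-1.]);z=np.cross(x,y);T=np.c_[x,y,z]
    c=cam('wrist'); c['xyz']=p+T@[-.1685,0,-.0745]; c['R']=T@np.array([[0,.2725,-.962],[1,0,0],[0,-.962,-.2725]]);return c,T
c,T=eecam(np.array([.5708,-.1909,.1977]),np.radians(6.43))
q=onz(c,190+149/4,150+82/4,.096);print('tab mid',q)
for u,v in [(65,15),(228,12),(230,150),(72,152)]: print(onz(c,190+u/4,150+v/4,.096).round(4))
print('pad ctr',onz(c,190+372/4,150+315/4,.146))
print(R.from_quat(r.read_state()['eef_rot']).as_matrix().round(3),r.read_state()['joint_positions'].round(2))
E
```

```text
tab mid [ 0.51967295 -0.16521206  0.096     ]
[ 0.5004 -0.1526  0.096 ]
[ 0.5352 -0.1487  0.096 ]
[ 0.5382 -0.1781  0.096 ]
[ 0.5038 -0.1822  0.096 ]
pad ctr [ 0.57061321 -0.19409058  0.146     ]
[[-0.001  0.993  0.114]
 [ 0.005  0.114 -0.993]
 [-1.    -0.    -0.005]] [-0.16  0.39  0.5   1.68 -0.21  1.13  0.51]
```

{"op": "drive_tool", "data": {
  "motion": [
    [-1.5,0,0.2,0],
    [-3.5,0,0.4,0],
    [-6,0,0.4,0],
    [-9,0,0.4,0],
    [-12,0,0.4,0],
    [-12.5,-2,0.2,0],
    [-12.5,-5,0,0],
    [-12.5,-8,-0.2,0],
    [-12.5,-10.5,-0.4,0],
    [-12.5,-11.4,-0.4,0],
    [-12.5,-11.4,-0.4,0],
    [-12.5,-11.4,-0.4,0]
  ],
  "grip": 0
}}

```text
time: 22.03
ee_pos: [0.457, -0.1961, 0.2318]
eef_rot: [0.471, 0.528, -0.471, 0.527]
ft_force: [0.3, 0.9, -0.4]
width: 0.0728
```

```bash
python3 - <<'E'
from look import *
s,T,p=look('23',150,190,390,370,3.3)
print('togo',((np.array([.4543,-.1718,.09])-p)@T*100).round(2))
E
```

```text
22.0333 [ 0.457  -0.1961  0.2318] yaw 6.47 w 0.0728 F [ 0.3  0.9 -0.4] tilt [-0.001  0.001 -1.   ]
togo [ 1.418e+01  1.000e-02 -2.440e+00]
```

View pics/w23.png

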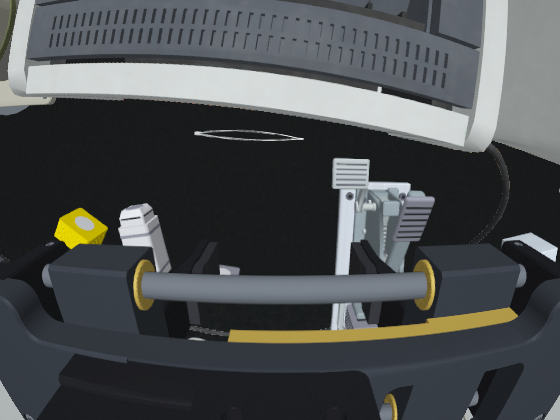

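View pics/s23z.png

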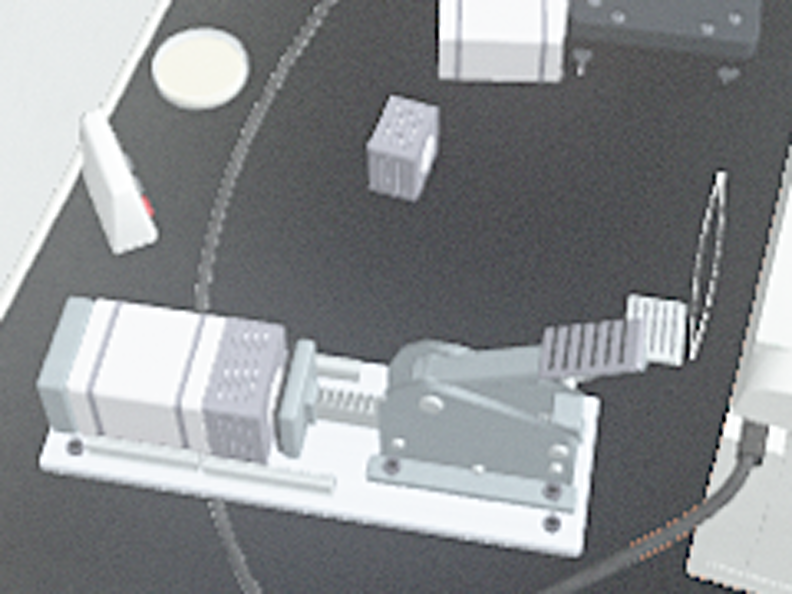

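{"op": "drive_tool", "data": {
  "motion": [
    [1,0,-1.2,0],
    [3,0,-2.4,0],
    [6,0,-2.4,0],
    [9,0,-2.4,0],
    [11,0,-2.4,0],
    [11,0,-2.4,0],
    [11,0,-2.4,0]
  ]
}}

```text
time: 22.72
ee_pos: [0.4541, -0.1727, 0.122]
eef_rot: [0.47, 0.528, -0.472, 0.527]
ft_force: [-0.6, -0.3, 0.8]
width: 0.087
```

```bash
python3 - <<'E'
from look import *
s,T,p=look('24',250,200,390,340,5)
print('togo',((np.array([.4543,-.1718,.087])-p)@T*100).round(2))
E
```

```text
22.7167 [ 0.4541 -0.1727  0.122 ] yaw 6.45 w 0.087 F [-0.6 -0.3  0.8] tilt [-0.003 -0.001 -1.   ]
togo [ 3.5   0.04 -0.09]
```

View pics/w24.png

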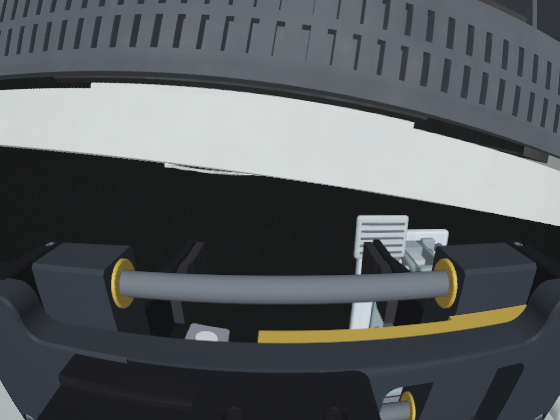

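View pics/s24z.png

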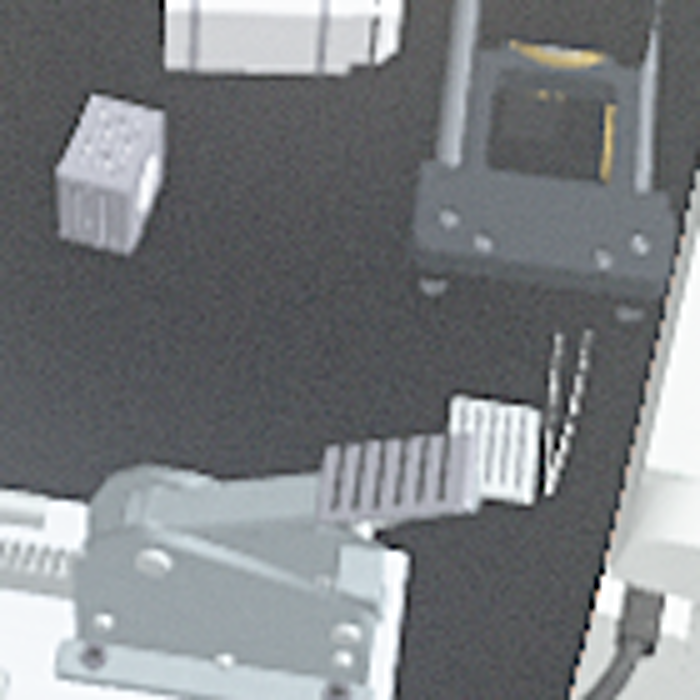

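{"op": "drive_tool", "data": {
  "motion": [
    [1,0,0,0],
    [2,0,-0.1,0],
    [2.8,0,-0.1,0],
    [3.2,0,-0.1,0],
    [3.2,0,-0.1,0]
  ]
}}

```text
time: 23.23
ee_pos: [0.4535, -0.1711, 0.0897]
eef_rot: [0.471, 0.528, -0.471, 0.527]
ft_force: [-0.4, 0.5, 0.1]
width: 0.0872
```

```bash
python3 - <<'E'
from look import *
s,T,p=look('25',250,200,390,340,5)
print('togo',((np.array([.4543,-.1718,.087])-p)@T*100).round(2))
E
```

```text
23.2333 [ 0.4535 -0.1711  0.0897] yaw 6.46 w 0.0872 F [-0.4  0.5  0.1] tilt [-0.001  0.001 -1.   ]
togo [0.27 0.07 0.07]
```

View pics/w25.png

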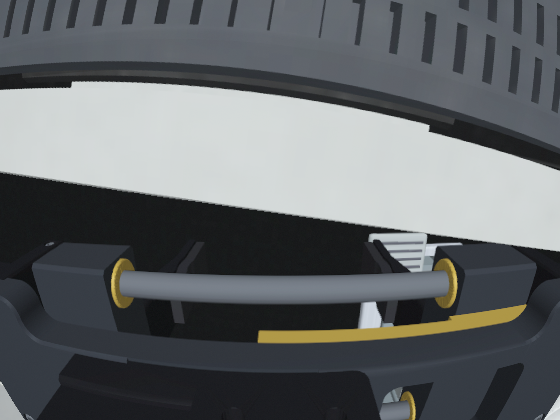

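View pics/s25z.png

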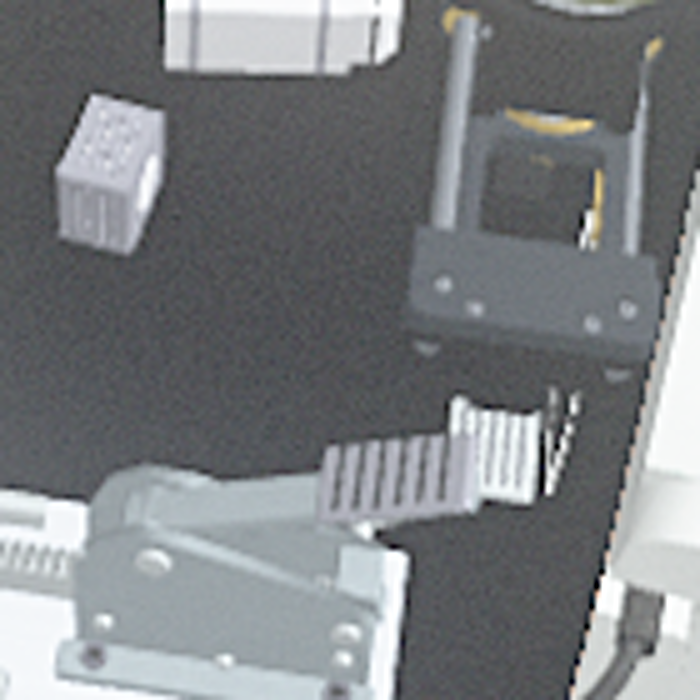

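{"op": "drive_tool", "data": {
  "motion": [
    [0,0.2,0,0],
    [0.4,0.2,0,0],
    [0.8,0.2,-0.1,0],
    [1.1,0.2,-0.3,0],
    [1.1,0.2,-0.3,0]
  ]
}}

```text
time: 23.75
ee_pos: [0.4565, -0.1676, 0.0801]
eef_rot: [0.472, 0.527, -0.47, 0.527]
ft_force: [0.0, 4.1, 4.8]
width: 0.087
```

```bash
python3 - <<'E'
from look import *
s,T,p=look('26',150,200,390,340,3.3)
E
```

```text
23.75 [ 0.4565 -0.1676  0.0801] yaw 6.42 w 0.087 F [0.  4.1 4.8] tilt [ 0.002  0.002 -1.   ]
```

View pics/s26z.png

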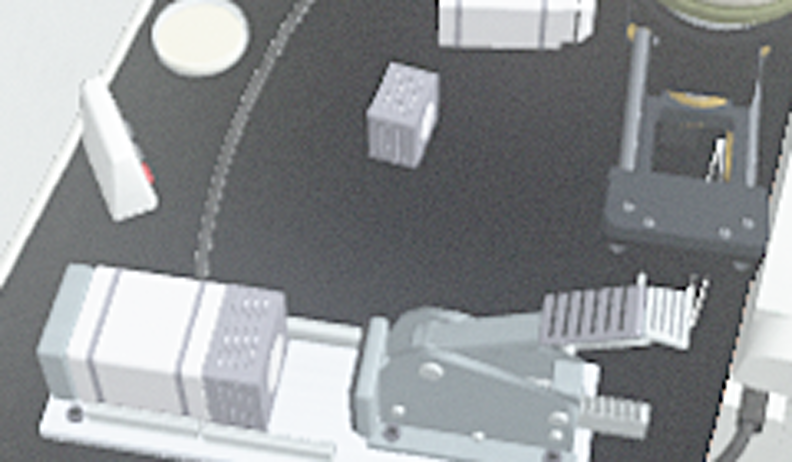

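{"op": "drive_tool", "data": {
  "motion": [
    [0.2,0,-0.1,0],
    [0.3,0,-0.1,0],
    [0.3,0,-0.1,0],
    [0.3,0,-0.1,0],
    [0.3,0,-0.1,0],
    [0.3,0,-0.1,0],
    [0.3,0,-0.1,0],
    [0.3,0,-0.1,0]
  ]
}}

```text
time: 24.52
ee_pos: [0.4567, -0.1672, 0.0786]
eef_rot: [0.473, 0.527, -0.47, 0.527]
ft_force: [-8.1, 4.6, 22.9]
width: 0.0872
```

{"op": "drive_tool", "data": {
  "motion": [
    [-0.7,0,0.2,0],
    [-2,0,0.3,0],
    [-4,0,0.3,0],
    [-7,0,0.3,0],
    [-10,-1,0.5,0],
    [-13,-3,1.5,0],
    [-15,-5,3,0],
    [-16,-6,4,0],
    [-16,-6,4,0],
    [-16,-6,4,0]
  ]
}}

```text
time: 25.35
ee_pos: [0.4005, -0.2145, 0.2364]
eef_rot: [0.472, 0.527, -0.471, 0.527]
ft_force: [-0.0, 0.3, -1.4]
width: 0.0874
```

```bash
python3 - <<'E'
from look import *
s,T,p=look('27',150,190,390,370,3.3)
E
```

```text
25.35 [ 0.4005 -0.2145  0.2364] yaw 6.35 w 0.0874 F [-0.   0.3 -1.4] tilt [ 0.001  0.    -1.   ]
```

View pics/s27z.png

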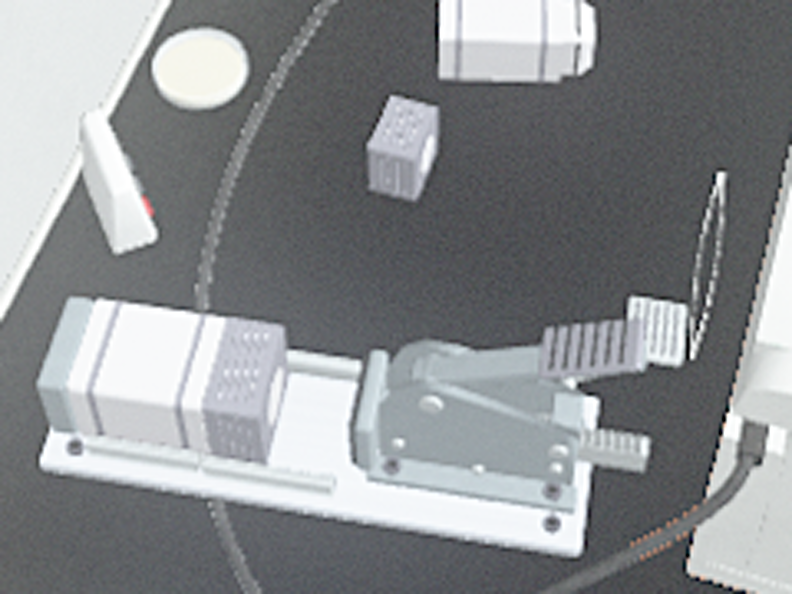

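View pics/w27.png

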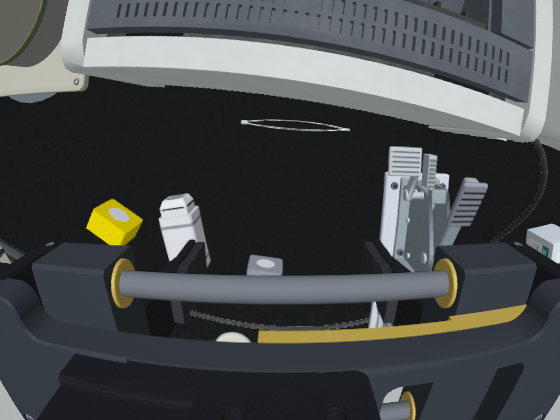

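{"op": "drive_tool", "data": {
  "motion": [
    [-2,2.5,3,0],
    [-4,5,6,0],
    [-4,7.5,9,0],
    [-4,10,12,0],
    [-4,13,15,0],
    [-4,16,18.4,0],
    [-4,16,18.4,0],
    [-4,16,18.4,0]
  ]
}}

```text
time: 26.12
ee_pos: [0.581, -0.3793, 0.2711]
eef_rot: [0.47, 0.529, -0.473, 0.525]
ft_force: [-0.3, 0.5, 0.5]
width: 0.0867
```

```bash
python3 - <<'E'
from look import *
s,T,p=look('28',150,190,390,370,3.3)
im=cv2.imread('pics/raw_w28.png')
cv2.imwrite('pics/w28z.png',cv2.resize(im[80:270,200:370],None,fx=3.1,fy=3.1,interpolation=cv2.INTER_CUBIC))
E
```

```text
26.1167 [ 0.581  -0.3793  0.2711] yaw 6.44 w 0.0867 F [-0.3  0.5  0.5] tilt [-0.007  0.001 -1.   ]
```

View pics/w28z.png

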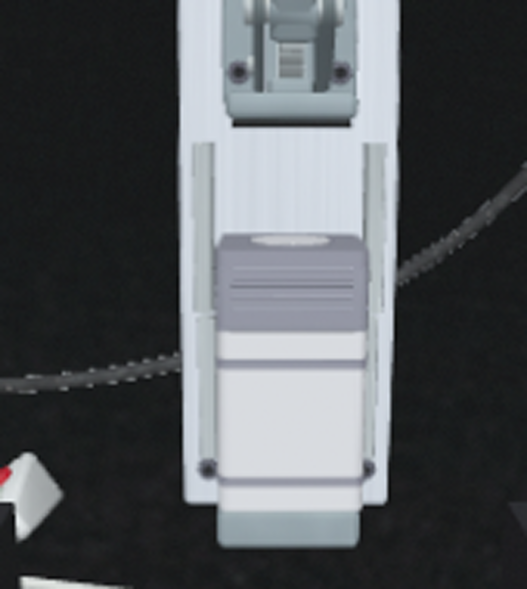

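```bash
python3 - <<'E'
from bench import r
print(r.close_job()); 
E
```

```text
the job is handed in; nothing more can be done
None
```

The capped cartridge is lying in the clamp, the jaw is fully back, and I handed the job in at about 26 s of the 72 s allowed. No verdict is reported, so everything below comes from my own camera and force readings.

**What I did**
- I took the grey 56 mm cap and checked that its open end faced the neck. I stood it in the channel, let it go and backed off.
- I pumped the trigger four full strokes, then a fifth that stopped part-way.
- I held the release tab down with one open finger until the jaw had sprung back, then moved the arm clear.

**Last checks**
- **Cap:** the rim is flush with the shoulder, with no neck showing, and it is in line. In the scene view the cartridge body measured about 71 mm from rear end to rim, against 70 mm nominal.
- **Clamp:** the jaw is fully back, the trigger is up and the release tab is at rest.
- **Other things on the bench:** all look unmoved in the pictures. I did not measure their positions again.

**What disagreed or went above plan**
- **Fingertips:** in the reported tool frame they stood about 28 mm further back than stated. The pictures showed this, and the height at which the fingers met the trigger confirmed it.
- **Wrist camera:** its calibration differed from the reported tool position by about 2 mm. I corrected for both this and the fingertips.
- **Trigger force:** it passed the suggested 15 N at the stops. It read about 40 N at the fingertips on the first stroke, 15 to 25 N on the later full strokes and 26 N on the last. The 40 N limit is stated for the arm and the gripper's body, not the fingers.

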